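# Hang the long display arm on the slotted upright

## Robot

A 6-joint arm with a two-finger parallel gripper is mounted at the origin on the work surface. World frame = base frame: x ahead of the robot, y to its left, z up, the work surface at z = 0. Lengths are in m, angles in degrees, forces in N, time in s.
With the tool pointing down it reaches from about 0.3 to 0.75 m from the base axis. Payload 8.5 kg.
Tool frame: the origin (TCP) lies at the very end of the fingers, on their centre line; the grasp point (between the pads) lies 19 mm behind it; z points along the fingers, y is the direction in which the jaws open and shut (so a half turn about z gives the same grasp; the last joint's range is limited). The gripper opens to 85 mm and grips with 20 to 120 N. Pads are 22 mm wide; open, the fingers measure 114 mm over their backs; the gripper's body (76 mm by 85 mm) begins 54 mm behind the grasp point. The pads swing forward as they close: fully open they stand 13 mm farther back than shut.
Start: joints at [-87.107, 21.807, 74.336, -0, 83.858, -12.336], TCP at [0.144, -0.531, 0.231] pointing down, gripper open.
Joint ranges: [-178.18, 178.18], [-50.72, 133.34], [12.68, 142.11], [-81.47, 261.47], [9.98, 163.14], [-165.26, 165.26]. Speed limits (degrees/s): [136.94, 136.94, 180, 180, 180, 180].

## Interface

Orientations are given as a 3x3 rotation matrix whose columns are the frame's x, y, z axes.
In Python, from rig import status, vision, env gives the robot as it stands.
- The arm moves only by the tool send_rows, never from a script. Its argument "targets" is a list of rows, each a list of 7 numbers: the shift along the tool's x, y, z in units of 50 mm (1.0 is 50 mm), then the turn, a rotation vector about the tool's x, y, z in units of 8 degrees (1.0 is 8 degrees), then the finger opening in mm, from 0 to 85.4. A call has 1 to 5 rows; each row is the pose to reach, as a shift and turn from the pose commanded when the call began, along the tool's axes at that moment; what a row does not reach only later rows make up. A row lasts 1/8 s, in which the tool goes at most 62.5 mm and 10.7 degrees, less where a joint would pass 70% of its speed; a pose out of reach is approached as far as the arm can. A call with a gripper value outside its range is refused whole. The fingers move at their own pace and stop on an object; "grip_force" is the grip in N (left out, the last holds). Time passes only in rows, so rows that repeat a pose let the fingers close. It gives the time, the measured TCP pose, the force and the opening at its end, in the units of the state.
- status.observe(): the state, without advancing time (a new reading comes with each control period).
- vision.get_image(name): name is "side" or "top" or "wrist"; returns (picture, depth): 384x512x3 uint8, red, green, blue; 384x512 float32, m along the optical axis (not along the pixel's ray), 0 where there is no reading.
- vision.camera_model(name): a dict with "camera_matrix" (3x3 intrinsics, pixels), "view" (4x4, takes a point from world to camera coordinates); the wrist camera has in their place "T_tool_cam" (4x4, takes a point from camera to tool coordinates, whose origin is the TCP and whose axes are the flange's). Camera axes: x right, y down, z forward; pixel columns grow to the right and rows downward; lengths in m; the calibration is good to about 2 mm. A picture is of the moment at which its call begins: read the wrist's pose just before it. camera_model takes no time and is no camera call.
- env.close_job(): hands the job in, once; it reports no verdict.
Trained networks look in the newest picture that a camera, given by its name, has taken for a name from the list of things; names that differ only in an ending like _2 or _b are one class to them, and where a whole thing is asked for, a point or a joint stands for the part that bears it (a point fixed in the world has none). Each returns a list of dicts, best first, with "p" (0 to 1); they miss things now and then, are a little off and sometimes report something else, mostly with a low value. They report only what shows in the picture. A call takes as long as a camera call. They do not tell look-alikes from the thing itself.
- vision.masks_of(camera, label): "pixels" (384x512 bool, what is visible of it) and "extent" ([left, top, right, bottom] in pixels, round what is visible of it).
The state is a dict: "time_s": time; "q": joint angles; "qvel": joint speeds; "joint_efforts": joint torques, N m; "position": TCP position; "tool_rot": TCP orientation; "ft_force": force on the tool from outside, world axes, zero at the start; "wrist_torque": the same for the moment, N m; "grip_width": finger opening in m.
Only numpy, scipy, OpenCV 4.12 (cv2) and the standard library are available. Lean on these libraries where they do the work, as an engineer would, in place of code of your own. Each camera call takes 0.05 s, during which the arm holds its last target.

## Task

Hang the longer of the two display arms on the slotted upright, level and with its upturned tip pointing up: both hooks in the slots, then pushed down fully home so that the spring catch locks out over it. It is lying on its side, so first lay it cornerwise in the V-notched wooden rest, let go, and take it again from the other side. Leave the shorter arm and the other things on the bench where they are.

Things in the scene. Friction and masses are not known exactly. Their poses are not given: they have to be found in the camera images.
- long_arm: The longer display arm, 0.14 kg: dark wood bar 150 long, 32 high, 22 thick; aluminium back plate at the hook end. Starts lying on its side. Origin mid bar (length, height), on the side face now on the bench. x: along the bar to the hooks; y: the edge that must be up when hung; z: thickness, up now. Bar x -75..75, y -16..16, z 0..22. Plate x 75..83, y -62..16, z 0..22.
- long_arm_heel (a point): Point at (83, -1, 11) mm of the long arm, axes as the arm's: underside of the upper hook's neck at the back plate. Two L hooks, 8 wide (z 7..15), stand 12 off the plate: necks 8 high, 6.5 long, undersides at y -1 and -47; each ends in a lip 5.5 thick (x 89.5..95) from the neck's top to 14 below its underside: 22 high. When hung, this point lies on upright_slot.
- long_arm_grip (a point): Point at (5, 0, 11) mm of the long arm, axes as the arm's: middle of the bar's section, a good place to grip (32 across y, 22 across z). Centre of mass near x 17, y -5. The bar's far end carries a small upturned wooden tip, 10 x 16 (x -75..-65, y 16..32). From lying to hung it turns a quarter turn about its own x.
- short_arm: The shorter display arm, to be left alone: the same build but its bar is 100 long (x -50..50), plate x 50..58, hooks to x 70. Lies on its side; origin and axes placed as on the long arm.
- rest: Fixed light-wood rest: two upright boards 12 thick, centres at x -45 and +45 of its frame, each with a right-angled V notch open to the top; notches in line along x, their faces sloping 45 degrees to both sides (y), 36 long. Between the boards it is clear down to the base (130 x 100 x 12). Origin under the base. A bar sits in it cornerwise: one edge down, two faces on the notch faces.
- rest_notch (a point): Bottom line of the V notches, midway between the boards, 80 mm above the bench; x along the notches, z up.
- upright: Fixed dark steel channel, 50 wide, 34 deep, 214 high, hollow, front sheet 4 thick (x 0..4). Origin on the bench under the middle of the front, which faces its -x, roughly to the robot. Two slots in line, each 13 wide, 34 high, bottoms at z 100 and 146. Foot 110 x 100 x 12, all behind the front.
- upright_slot (a point): Middle of the upper slot's bottom edge on the front face, 146 mm above the bench; axes as the upright's. Hooks enter with the necks' undersides 14 to 26 above the slot bottoms until the back plate meets the front; then the arm goes straight down until the necks sit on the slot bottoms, lips behind the sheet (2.5 mm play).
- catch (a joint): Brass spring block, 10 wide, 21 high, filling the upper slot from 11.5 mm above its bottom, flush with the front. 0: out; up to 0.014 m: pushed back (+x of the upright). The entering upper hook pushes it back about 12 mm (1.5 N rising to 3.5 N); once the hook is fully down it springs out over the neck and locks it.
- vase: Bystander: green glazed vase, 140 high, 72 across; origin under its centre.
- bowl: Bystander: terracotta bowl, 100 across, 42 high; origin under its centre.
- jar: Bystander: amber jar with lid, 60 across, 75 high; origin under its centre.
- carton: Bystander: cardboard carton 60 x 45 x 50 high; origin under its centre.
- figure: Bystander: turned light-wood figure, 64 across, 125 high; origin under its centre.
- mallet: Bystander: wooden mallet lying flat, 200 long; origin at its underside, x along the handle to the head.
- book: Bystander: blue cloth-bound book 120 x 160 x 30 lying flat; origin under its centre.
Mind the look-alikes: they are no part of the job. What is shaped like the rest but yellow is not meant. Leave any turquoise look-alike of the long_arm alone.

How it is judged (in metres and radians):
On the way:
1. the longer arm lies cornerwise in both notches of the rest, let go and at rest (x of long_arm_grip in the frame of rest_notch between -0.03 and 0.03 m and y of long_arm_grip in the frame of rest_notch between -0.012 and 0.012 m and z of long_arm_grip in the frame of rest_notch between 0.012 and 0.026 m and angle between long_arm's own z axis and vertical between 0.62 and 2.52 rad and not (angle between long_arm's own z axis and vertical between 0.95 and 2.19 rad) and angle between the x axis of long_arm and the x axis of rest, either way round below 0.1 rad and contact force between the fingers and long_arm below 0.1 N and linear speed of long_arm below 0.02 m/s), for 0.2 s.
At the end, for the whole second after the job is handed in: The longer arm hangs by both hooks: heel within 3 mm of the upper slot bottom in height, 5 mm sideways, 3 to 4 mm of the front face; upper edge up and level within 0.09 rad, square to the upright within 0.1 rad; catch out again (under 2 mm); at rest, let go (x of long_arm_heel in the frame of upright_slot between -0.004 and 0.003 m and y of long_arm_heel in the frame of upright_slot between -0.005 and 0.005 m and z of long_arm_heel in the frame of upright_slot between -0.0025 and 0.003 m and angle between long_arm's own y axis and vertical below 0.09 rad and angle between the z axis of long_arm and the y axis of upright, either way round below 0.1 rad and value of joint catch below 0.002 m and linear speed of long_arm below 0.02 m/s and angular speed of long_arm below 0.1 rad/s); the robot touches nothing.
It fails at once if the shorter arm or a bystander is moved by more than 30 mm (distance of any of short_arm, vase, bowl, jar, carton, figure, mallet, book from where it was at the start of the episode above 0.03 m).
It also fails if it takes over 58 s, if anything falls off the work surface, if the arm or the gripper's body presses on something with over 40 N, if the wrist force passes 120 N, or if a joint passes its speed limit or range.

## Working session

There is one attempt and no reset: what is moved stays moved. The work goes in short steps, Python scripts to look and compute and a tool call to move; the robot and the scene stay as the last step left them, time stands still between calls to the robot, and variables do not carry over. Pictures are saved under pics/ and viewed, and the job is handed in when it is done.

Besides the shell and the picture viewer there is one more tool, called after "Request:" by a JSON object that holds its "api" and its "payload", one argument or row to a line. send_rows: Moves the arm, as the interface text tells. Its arguments: {"type":"object","properties":{"targets":{"type":"array","items":{"type":"array","items":{"type":"number"}}},"grip_force":{"type":"number"}},"required":["targets"]}

```bash
ls; mkdir -p pics
cat > h.py <<'E'
import numpy as np, cv2
from rig import status, vision, env
def grab(n,save=None):
    s=status.observe()
    im,d=vision.get_image(n)
    if save: cv2.imwrite(f'pics/{save}.png',im[:,:,::-1])
    return im,d,s
def pts(n,d,s=None,mask=None):
    m=vision.camera_model(n); K=np.array(m['camera_matrix'])
    v,u=np.nonzero((d>0) if mask is None else (mask&(d>0)))
    z=d[v,u]
    P=np.c_[(u-K[0,2])/K[0,0]*z,(v-K[1,2])/K[1,1]*z,z]
    if 'view' in m:
        T=np.linalg.inv(np.array(m['view']))
    else:
        T=np.eye(4);T[:3,:3]=s['tool_rot'];T[:3,3]=s['position'];T=T@np.array(m['T_tool_cam'])
    return P@T[:3,:3].T+T[:3,3],u,v
E
python3 - <<'E'
from h import *
im,d,s=grab('top','top0'); im2,d2,s=grab('side','side0'); 
im3,d3,s=grab('wrist','wrist0')
print(s)
np.savez('s0.npz',im=im,d=d,im2=im2,d2=d2)
for n in ('top','side','wrist'): print(vision.camera_model(n))
E
```

```text
pics
{'time_s': 0.1, 'q': array([-8.71061145e+01,  2.18378253e+01,  7.43778597e+01,  8.44566163e-05,
        8.38594424e+01, -1.23350143e+01]), 'qvel': array([-0.02801115, -0.0557135 , -0.11614028, -0.04969054,  0.02114676,
       -0.00266254]), 'joint_efforts': array([ 3.90784931e-03, -4.49227095e+01, -2.31656313e+01, -1.94467957e-04,
        3.64390318e-03,  7.62975134e-06]), 'position': array([ 0.14446368, -0.53042199,  0.23078203]), 'tool_rot': array([[ 9.64884175e-01,  2.62675703e-01, -6.47350230e-05],
       [ 2.62675560e-01, -9.64883327e-01,  1.30962223e-03],
       [ 2.81544197e-04, -1.28063808e-03, -9.99999140e-01]]), 'ft_force': array([ 0.17979547, -0.88992022,  0.15769087]), 'wrist_torque': array([-0.01048569,  0.01470495,  0.01138236]), 'grip_width': 0.08554671615635125}
{'camera_matrix': array([[427.92489852,   0.        , 254.64741859],
       [  0.        , 427.92489852, 202.11893717],
       [  0.        ,   0.        ,   1.        ]]), 'view': array([[ 0.01252465, -0.99984094, -0.01269769,  0.05494667],
       [-0.99619334, -0.01138138, -0.08642502,  0.52993315],
   
[... 376 characters left out ...]
609687,  0.54184125, -0.81961943,  0.15429647],
       [ 0.23770902, -0.78458048, -0.57264988,  1.25837272],
       [ 0.        ,  0.        ,  0.        ,  1.        ]])}
{'camera_matrix': array([[313.73091868,   0.        , 256.54424096],
       [  0.        , 313.73091868, 185.10559496],
       [  0.        ,   0.        ,   1.        ]]), 'T_tool_cam': array([[-5.19948403e-04, -9.57376024e-01, -2.88844038e-01,
         7.53390428e-02],
       [ 9.99999769e-01, -3.71027937e-04, -5.70325191e-04,
         4.83844128e-05],
       [ 4.38846456e-04, -2.88844268e-01,  9.57375995e-01,
        -1.43418119e-01],
       [ 0.00000000e+00,  0.00000000e+00,  0.00000000e+00,
         1.00000000e+00]])}
```

View pics/top0.png

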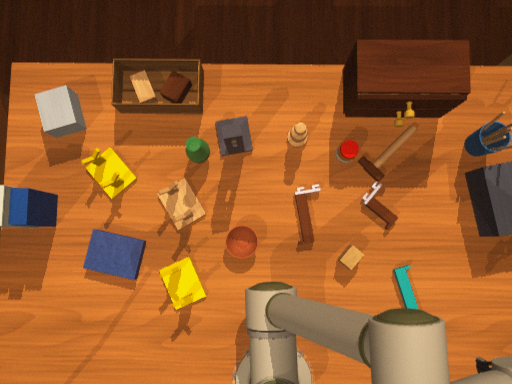

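View pics/side0.png

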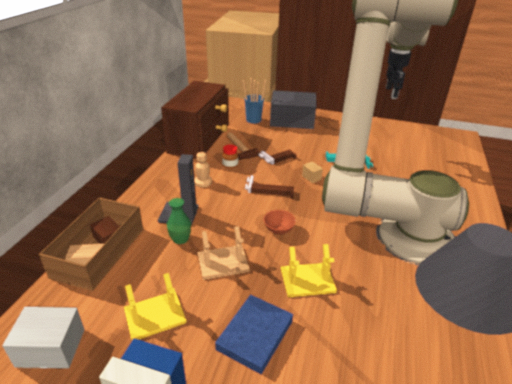

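View pics/wrist0.png

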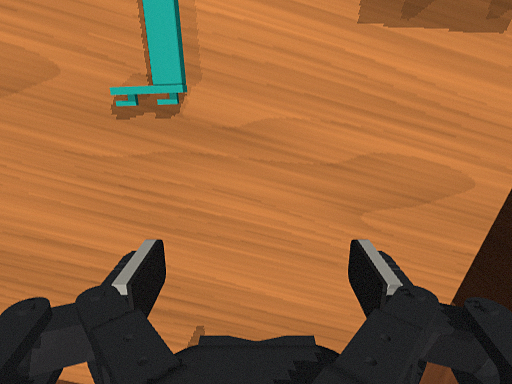

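The top view shows the long arm at about (305,215) with hooks toward +x, and the short arm at (378,205). The light rest is at (182,204) and the upright at (235,135). Next I'll measure them.

Run:
```python
from h import *
z=np.load('s0.npz'); im,d=z['im'],z['d']; im2=z['im2'];d2=z['d2']
c=np.hstack([cv2.resize(im[110:240,150:260],None,fx=3.5,fy=3.5,interpolation=cv2.INTER_CUBIC),cv2.resize(im[170:300,270:390],None,fx=3.5,fy=3.5,interpolation=cv2.INTER_CUBIC)])
c=c[:600,:800]
cv2.imwrite('pics/crop.png',c[:,:,::-1])
for cam,I,D in (('top',im,d),('side',im2,d2)):
  for l in ('long_arm','rest','upright'):
    for r in vision.masks_of(cam,l)[:3]:
        P,u,v=pts(cam,D,None,np.array(r['pixels']))
        print(cam,l,round(r['p'],2),r['extent'],np.median(P,0).round(3),P.min(0).round(3),P.max(0).round(3))
for l in ('vase','bowl','figure','book','carton','short_arm'):
    for r in vision.masks_of('top',l)[:2]:
        P,u,v=pts('top',d,None,np.array(r['pixels']))
        print(l,round(r['p'],2),np.median(P,0).round(3),P.min(0).round(3),P.max(0).round(3))
```

```text
top long_arm 0.89 [294.2, 188.4, 322.0, 244.7] [ 0.495 -0.088  0.021] [ 0.404 -0.14  -0.006] [ 0.59  -0.061  0.031]
top long_arm 0.66 [393.5, 264.5, 419.3, 311.3] [ 0.279 -0.389  0.021] [ 0.218 -0.424 -0.003] [ 0.344 -0.358  0.031]
top rest 0.82 [160.6, 258.1, 205.4, 311.3] [0.283 0.275 0.012] [ 0.208  0.21  -0.005] [0.358 0.346 0.109]
top rest 0.74 [358.4, 126.1, 415.1, 182.3] [ 0.672 -0.33   0.023] [ 0.601 -0.432 -0.005] [ 0.766 -0.255  0.034]
top rest 0.62 [79.8, 146.6, 136.3, 197.3] [0.62  0.508 0.012] [ 0.541  0.435 -0.005] [0.691 0.587 0.108]
top upright 0.81 [217.1, 119.5, 252.7, 157.4] [0.705 0.121 0.014] [ 0.676  0.072 -0.007] [0.797 0.19  0.22 ]
side long_arm 0.78 [244.7, 175.3, 298.0, 202.0] [ 0.493 -0.08   0.02 ] [ 0.404 -0.149 -0.001] [ 0.586 -0.057  0.027]
side long_arm 0.63 [327.6, 151.5, 374.7, 167.6] [ 0.31  -0.378  0.018] [ 0.164 -0.459 -0.003] [ 0.343 -0.027  0.234]
side rest 0.86 [196.3, 228.5, 252.4, 278.5] [0.521 0.296 0.013] [ 0.442  0.169 -0.004] [0.621 0.363 0.106]
side rest 0.6 [123.1, 271.6, 186.8, 337.0] [0.615 0.514 0.012] [ 0.537  0.371 -0.004] [0.735 0.676 0.17 ]
side rest 0.58 [281.0, 240.0, 337.4, 297.7] [0.282 0.288 0.013] [ 0.204  0.124 -0.003] [0.361 0.353 0.106]
vase 0.68 [ 0.516 -0.312  0.021] [ 0.453 -0.37  -0.005] [ 0.593 -0.264  0.03 ]
vase 0.66 [0.67  0.228 0.089] [ 0.644  0.201 -0.004] [0.713 0.275 0.143]
bowl 0.7 [0.408 0.101 0.017] [ 0.364  0.052 -0.003] [0.453 0.145 0.051]
bowl 0.61 [0.705 0.122 0.015] [ 0.676  0.075 -0.004] [0.797 0.185 0.22 ]
figure 0.83 [ 0.723 -0.062  0.075] [ 0.702 -0.095 -0.004] [ 0.779 -0.036  0.127]
carton 0.74 [ 0.369 -0.222  0.049] [ 0.337 -0.255 -0.005] [ 0.404 -0.19   0.056]
short_arm 0.63 [ 0.516 -0.313  0.021] [ 0.456 -0.365 -0.004] [ 0.595 -0.268  0.03 ]
short_arm 0.26 [0.409 0.101 0.019] [ 0.359  0.052 -0.005] [0.46  0.151 0.051]
```

View pics/crop.png

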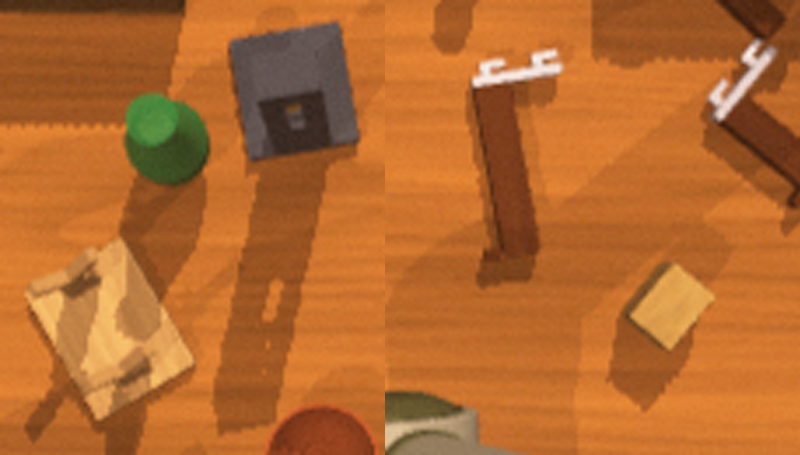

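```bash
cat >> h.py <<'E'
def rect(P):
    (c,s,a)=cv2.minAreaRect((P[:,:2]*1000).astype(np.float32)); return np.round(c,1),np.round(s,1),round(a,2)
def Rz(a): 
    a=np.radians(a); return np.array([[np.cos(a),-np.sin(a),0],[np.sin(a),np.cos(a),0],[0,0,1]])
def move(Rt,pt):
    "units from current COMMANDED~measured pose to target"
    from scipy.spatial.transform import Rotation as R
    s=status.observe(); R0=np.array(s['tool_rot']);p0=np.array(s['position'])
    t=R0.T@(np.array(pt)-p0)/0.05; w=np.degrees(R.from_matrix(R0.T@Rt).as_rotvec())/8
    print('move',t.round(3),w.round(3)); return t,w
E
python3 - <<'E'
from h import *
z=np.load('s0.npz'); im,d=z['im'],z['d']; im2=z['im2'];d2=z['d2']
for cam,I,D in (('top',im,d),('side',im2,d2)):
    P,u,v=pts(cam,D,None,D>0); I=I[v,u].astype(int)
    b=(abs(P[:,0]-.49)<.12)&(abs(P[:,1]+.09)<.08)&(P[:,2]>.013)&(P[:,2]<.04)
    br=b&(I.max(1)<140)&(I[:,0]>I[:,2]*1.2)
    pl=b&(I.min(1)>130)
    print(cam,'bar',br.sum(),rect(P[br]),'plate',pl.sum(),rect(P[pl]), np.median(P[b][:,2]))
    b=(abs(P[:,0]-.52)<.1)&(abs(P[:,1]-.296)<.1)&(P[:,2]>.005)
    print('rest',rect(P[b]),'base',rect(P[b&(P[:,2]<.02)]))
    b=(abs(P[:,0]-.72)<.1)&(abs(P[:,1]-.125)<.07)&(P[:,2]>.19)
    print('upr top',b.sum(),rect(P[b]), P[b][:,2].max())
    b=(abs(P[:,0]-.72)<.1)&(abs(P[:,1]-.125)<.07)&(P[:,2]<.022)&(P[:,2]>.006)
    print('foot',b.sum(),rect(P[b]))
    q=P[(P[:,2]>.02)&(P[:,2]<.2)]
E
```

```text
top bar 541 (array([481.1, -88.8]), array([151. ,  46.1]), 3.91) plate 91 (array([570. , -96.2]), array([19.5, 75.3]), 9.98) 0.021350043280856656
rest (array([525.2, 294.4]), array([184.9, 202.4]), 85.7) base (array([525.2, 294.4]), array([184.9, 202.4]), 85.7)
upr top 280 (array([699.6, 123.1]), array([35.5, 49.5]), 11.69) 0.21971733719682507
foot 600 (array([725.4, 131.2]), array([125.5, 197.8]), 83.58)
side bar 297 (array([478.9, -87.4]), array([148.3,  55.5]), 2.05) plate 54 (array([569.8, -94.2]), array([19.8, 75.8]), 9.78) 0.021757166413644113
rest (array([518.1, 265.8]), array([172.6, 146.3]), 37.88) base (array([518.1, 265.8]), array([172.6, 146.3]), 37.88)
upr top 211 (array([699.8, 124.7]), array([35.9, 52.8]), 8.95) 0.2172221944831343
foot 227 (array([736.5, 131.7]), array([110.5, 100.6]), 10.63)
```

Run:
```python
from h import *
R=Rz(10)@np.diag([1,-1,-1.])
move(R,[.45,-.09,.22])
```

```text
move [ 8.211 -6.899  0.227] [ 0.    -0.     0.654]
```

Request:
{"api": "send_rows", "payload": {
  "targets": [
    [1.6,-1.4,0,0,0,0.65,85],
    [3.2,-2.8,0.1,0,0,0.65,85],
    [4.1,-3.5,0.1,0,0,0.65,85],
    [4.1,-3.5,0.1,0,0,0.65,85],
    [4.1,-3.5,0.1,0,0,0.65,85]
  ]
}}

```text
time_s: 1.38
position: [0.2975, -0.3053, 0.2266]
tool_rot: [[0.984, 0.177, 0.0], [0.177, -0.984, 0.0], [0.0, 0.0, -1.0]]
ft_force: [-0.6, -0.6, 0.1]
grip_width: 0.085
```

Request:
{"api": "send_rows", "payload": {
  "targets": [
    [1.0,-0.8,0,0,0,0,85],
    [2.0,-1.7,0.1,0,0,0,85],
    [3.0,-2.6,0.1,0,0,0,85],
    [4.1,-3.5,0.1,0,0,0,85],
    [4.1,-3.5,0.1,0,0,0,85]
  ]
}}

```text
time_s: 2.0
position: [0.4691, -0.0973, 0.2213]
tool_rot: [[0.984, 0.178, 0.0], [0.178, -0.984, 0.0], [0.0, -0.0, -1.0]]
ft_force: [-0.3, -0.6, -0.5]
grip_width: 0.0849
```

```bash
cat >> h.py <<'E'
def log(s):
    import json
    open('log.jsonl','a').write(json.dumps(dict(q=list(map(float,s['q'])),p=list(map(float,s['position'])),R=np.array(s['tool_rot']).tolist()))+'\n')
E
python3 - <<'E'
from h import *
im,d,s=grab('wrist','w1'); log(s); print(s['q'].round(2))
P,u,v=pts('wrist',d,s); I=im[v,u].astype(int)
b=(abs(P[:,0]-.49)<.12)&(abs(P[:,1]+.09)<.08)&(P[:,2]>.015)&(P[:,2]<.04)
br=b&(I.max(1)<140)&(I[:,0]>I[:,2]*1.2)
pl=b&(I.min(1)>130)
print('bar',br.sum(),rect(P[br]),'plate',pl.sum(),rect(P[pl]), np.median(P[b][:,2]))
np.savez('s1.npz',P=P,u=u,v=v,im=im,d=d)
E
```

```text
[-2.592e+01  1.516e+01  8.612e+01  2.000e-02  7.870e+01  5.383e+01]
bar 4116 (array([ 489.3, -101.9]), array([158.5,  73.3]), 3.88) plate 899 (array([574.5, -96.2]), array([19. , 77.7]), 10.21) 0.022748088446295167
```

View pics/w1.png

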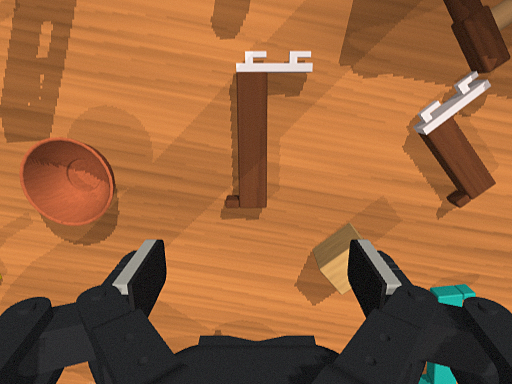

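The wrist image shows the bar's top face from (238,72) to (268,207), the tip at (232,201), and the plate and hooks at (237–312, 52–73).

Run:
```python
from h import *
z=np.load('s1.npz'); P,u,v,im=z['P'],z['u'],z['v'],z['im']
I=im[v,u].astype(int)
# top face of bar
b=(u>230)&(u<275)&(v>76)&(v<212)&(P[:,2]>.018)&(P[:,2]<.027)&(I.max(1)<150)
Q=P[b]; print(b.sum(),Q[:,2].mean())
x=Q[:,:2]; 
# main bar only: exclude tip via iterating
ang=10.
for _ in range(5):
    c,sn=np.cos(np.radians(ang)),np.sin(np.radians(ang)); X=x@np.array([c,sn]);Y=x@np.array([-sn,c])
    # edges: for bins along X take min/max Y
    bins=np.arange(X.min()+.02,X.max()-.004,.006); lo=[];hi=[];xx=[]
    for q in bins:
        m=(X>=q)&(X<q+.006)
        if m.sum()>10: lo.append(np.percentile(Y[m],2));hi.append(np.percentile(Y[m],98));xx.append(q)
    a1=np.polyfit(xx,lo,1);a2=np.polyfit(xx,hi,1)
    ang+=np.degrees((a1[0]+a2[0])/2)
print(ang,np.degrees(a1[0]),np.degrees(a2[0]),'Y',np.mean(lo),np.mean(hi),'X',np.percentile(X,.5),np.percentile(X,99.5))
pl=(P[:,2]>.012)&(P[:,2]<.03)&(I.min(1)>130)&(u<320)&(u>230)&(v>45)&(v<80)
Q=P[pl]; X=Q[:,:2]@np.array([c,sn]);Y=Q[:,:2]@np.array([-sn,c]); print('plate',np.percentile(X,[1,99]),np.percentile(Y,[1,99]))
yc=(np.mean(lo)+np.mean(hi))/2
for x0 in (0,): pass
np.save('ang.npy',[ang,yc])
```

```text
3871 0.02280295261261355
10.353871201215608 -0.09580831113462616 0.09580831217183887 Y -0.19024839291540163 -0.1596653500561235 X 0.38831557298221475 0.5326496785815664
plate [0.53835494 0.55729538] [-0.23562541 -0.16038416]
```

Run:
```python
from h import *
R=Rz(10.35)@np.diag([1,-1,-1.])
move(R,[.4915,-.0881,.004])
```

```text
move [ 0.46  -0.093  4.346] [-0.004 -0.006 -0.014]
```

Request:
{"api": "send_rows", "payload": {
  "targets": [
    [0.46,-0.09,1.0,0,0,0,65],
    [0.46,-0.09,2.2,0,0,0,65],
    [0.46,-0.09,3.2,0,0,0,65],
    [0.46,-0.09,4.0,0,0,0,65],
    [0.46,-0.09,4.0,0,0,0,65]
  ]
}}

```text
time_s: 2.68
position: [0.4881, -0.0915, 0.0196]
tool_rot: [[0.985, 0.174, -0.005], [0.174, -0.985, 0.002], [-0.004, -0.003, -1.0]]
ft_force: [0.9, 0.1, -0.3]
grip_width: 0.0652
```

Run:
```python
from h import *
im,d,s=grab('wrist','w2'); log(s); print(s['q'].round(2),s['position'])
```

```text
[-2.430e+01  3.219e+01  9.870e+01 -1.000e-02  4.941e+01  5.571e+01] [ 0.48814887 -0.09151347  0.01963781]
```

View pics/w2.png

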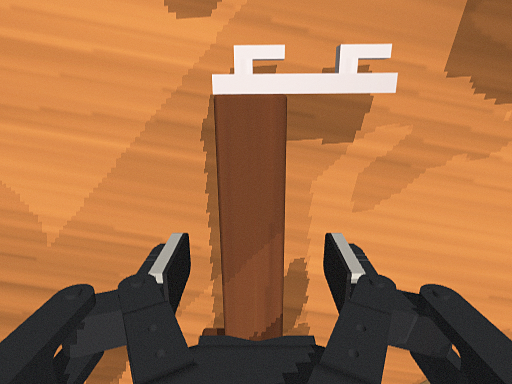

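Request:
{"api": "send_rows", "payload": {
  "targets": [
    [0,0,0.15,0,0,0,65],
    [0,0,0.25,0,0,0,65],
    [0,0,0.25,0,0,0,65]
  ]
}}

```text
time_s: 3.1
position: [0.4896, -0.0915, 0.0091]
tool_rot: [[0.985, 0.174, 0.0], [0.174, -0.985, -0.0], [0.0, 0.0, -1.0]]
ft_force: [0.4, -0.3, 1.0]
grip_width: 0.0652
```

Request:
{"api": "send_rows", "payload": {
  "targets": [
    [0,0,0.06,0,0,0,45],
    [0,0,0.06,0,0,0,25],
    [0,0,0.06,0,0,0,20],
    [0,0,0.06,0,0,0,20],
    [0,0,0.06,0,0,0,20]
  ],
  "grip_force": 50
}}

```text
time_s: 3.72
position: [0.4896, -0.0915, 0.006]
tool_rot: [[0.985, 0.174, 0.0], [0.174, -0.985, -0.0], [0.0, 0.0, -1.0]]
ft_force: [-1.5, 0.2, 4.1]
grip_width: 0.0307
```

Run:
```python
from h import *
im,d,s=grab('wrist','w3'); log(s); print(s['q'].round(2),s['position'],s['grip_width'],s['ft_force'])
```

```text
[-24.23  33.56  99.3    0.    47.12  55.74] [ 0.48961776 -0.09150358  0.00601684] 0.030667482323186307 [-1.51251402  0.2285306   4.09317418]
```

View pics/w3.png

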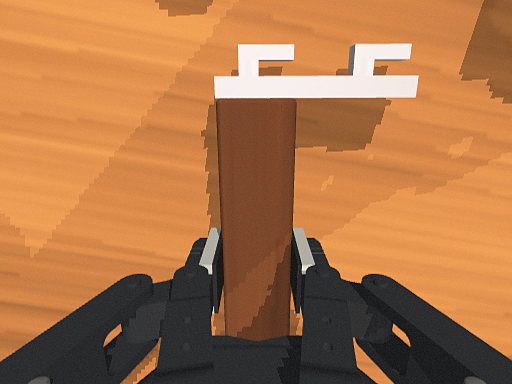

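Request:
{"api": "send_rows", "payload": {
  "targets": [
    [0,0,-0.5,0,0,0,20],
    [0,0,-1.6,0,0,0,20],
    [0,0,-2.8,0,0,0,20],
    [0,0,-4.0,0,0,0,20],
    [0,0,-5.0,0,0,0,20]
  ]
}}

```text
time_s: 4.4
position: [0.4893, -0.0914, 0.2579]
tool_rot: [[0.985, 0.174, 0.001], [0.174, -0.985, -0.0], [0.001, 0.001, -1.0]]
ft_force: [0.9, -0.4, -2.1]
grip_width: 0.0311
```

Run:
```python
from h import *
s=status.observe(); print(s['position'],s['ft_force'],s['grip_width']); log(s)
R=Rz(30)@np.diag([1,-1,-1.])
move(R,[.40,.22,.27])
z=np.load('s0.npz'); im,d=z['im'],z['d']; im2=z['im2'];d2=z['d2']
for cam,I,D in (('top',im,d),('side',im2,d2)):
    P,u,v=pts(cam,D,None,D>0)
    b=(abs(P[:,0]-.52)<.09)&(abs(P[:,1]-.29)<.08)
    for lo,hi in ((.02,.12),(.07,.12)):
        Q=P[b&(P[:,2]>lo)&(P[:,2]<hi)]; 
        if len(Q)>5: print(cam,lo,len(Q),Q.mean(0),rect(Q))
```

```text
[ 0.48931073 -0.09142373  0.25790253] [ 0.85967628 -0.43932107 -2.12910056] 0.031097173072480964
move [-0.674 -6.444 -0.246] [ 0.005 -0.004 -2.497]
top 0.02 294 [0.52398917 0.28831658 0.08173368] (array([522.5, 287.6]), array([102.7,  63.6]), 31.49)
top 0.07 226 [0.5234117  0.28866391 0.09267002] (array([522.5, 287.6]), array([102.6,  63.6]), 31.5)
side 0.02 351 [0.5219275  0.29118009 0.07183795] (array([522.2, 289.6]), array([101.9,  61.3]), 32.03)
side 0.07 188 [0.52456805 0.2855011  0.0928025 ] (array([522.2, 289.6]), array([101.9,  61.3]), 32.03)
```

Request:
{"api": "send_rows", "payload": {
  "targets": [
    [-0.1,-1.2,-0.1,0,0,-0.6,20],
    [-0.3,-2.4,-0.2,0,0,-1.2,20],
    [-0.4,-3.6,-0.3,0,0,-1.8,20],
    [-0.5,-4.8,-0.4,0,0,-2.4,20],
    [-0.6,-6.0,-0.5,0,0,-2.5,20]
  ]
}}

```text
time_s: 5.03
position: [0.4068, 0.2004, 0.2807]
tool_rot: [[0.865, 0.501, -0.0], [0.501, -0.865, -0.0], [-0.0, -0.0, -1.0]]
ft_force: [0.9, 0.5, -0.9]
grip_width: 0.0302
```

Request:
{"api": "send_rows", "payload": {
  "targets": [
    [0,-0.2,0,0,0,0,20],
    [0,-0.4,0,0,0,0,20]
  ]
}}

```text
time_s: 5.28
position: [0.3974, 0.2161, 0.2804]
tool_rot: [[0.866, 0.501, -0.001], [0.501, -0.866, -0.001], [-0.001, 0.0, -1.0]]
ft_force: [0.1, 0.1, -1.3]
grip_width: 0.0308
```

Run:
```python
from h import *
im,d,s=grab('wrist','w4'); log(s); print(s['q'].round(2),s['position'],s['tool_rot'].round(3))
P,u,v=pts('wrist',d,s); np.savez('s4.npz',P=P,u=u,v=v,im=im,d=d)
b=(abs(P[:,0]-.52)<.09)&(abs(P[:,1]-.29)<.08)
for lo,hi in ((.02,.12),(.07,.12),(.09,.12)):
    Q=P[b&(P[:,2]>lo)&(P[:,2]<hi)]; print(lo,len(Q),Q.mean(0),rect(Q))
```

```text
[ 1.350e+01  9.890e+00  8.313e+01 -2.000e-02  8.703e+01  7.346e+01] [0.39743361 0.2161305  0.28037092] [[ 0.866  0.501 -0.001]
 [ 0.501 -0.866 -0.001]
 [-0.001  0.    -1.   ]]
0.02 431 [0.48474627 0.26473952 0.09401167] (array([486.7, 264. ]), array([11.8, 65. ]), 29.31)
0.07 403 [0.48464266 0.26537173 0.09722014] (array([486.7, 264. ]), array([11.8, 65. ]), 29.31)
0.09 308 [0.48373401 0.26763257 0.10144215] (array([486.7, 264. ]), array([11.8, 65. ]), 29.31)
```

View pics/w4.png

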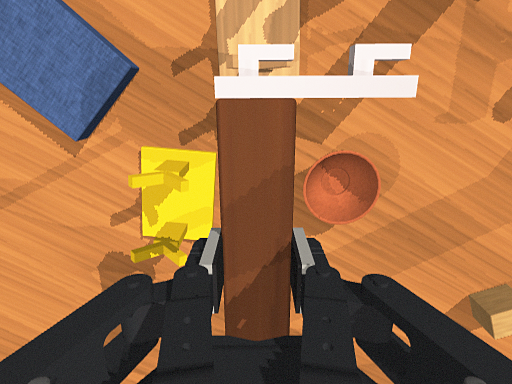

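```bash
cat > plan.py <<'E'
from h import *
N=np.array([.5245,.2875,.080]); a=np.radians(31)
ex=np.array([np.cos(a),np.sin(a),0]); yh=np.array([-np.sin(a),np.cos(a),0]); up=np.array([0,0,1.])
ya=(yh+up)/2**.5; za=(up-yh)/2**.5
C=N+.0035*yh+.0191*up
R1=np.c_[ex,-ya,-za]; T1=C-.005*za-.0025*ex
# regrasp
R2=np.c_[ex,za,-ya]
E
python3 - <<'E'
from plan import *
print(T1)
move(R1,T1+[0,0,.09])
E
```

```text
[0.51873351 0.29224303 0.09556447]
move [ 2.866 -0.095  1.895] [ 5.621 -0.043 -0.119]
```

Request:
{"api": "send_rows", "payload": {
  "targets": [
    [0.5,0,0,1.1,0,0,20],
    [1.1,0,0,2.3,0,-0.1,20],
    [1.7,0,0.3,3.5,0,-0.1,20],
    [2.3,0,0.8,4.6,0,-0.1,20],
    [2.85,-0.1,1.4,5.62,0,-0.1,20]
  ]
}}

```text
time_s: 5.95
position: [0.5209, 0.29, 0.21]
tool_rot: [[0.861, 0.362, -0.356], [0.508, -0.605, 0.613], [0.007, -0.709, -0.705]]
ft_force: [-0.5, 0.3, -1.8]
grip_width: 0.0306
```

Request:
{"api": "send_rows", "payload": {
  "targets": [
    [0,0,0,0,0,0,20],
    [0,0,0,0,0,0,20]
  ]
}}

```text
time_s: 6.2
position: [0.5189, 0.2908, 0.2116]
tool_rot: [[0.86, 0.366, -0.356], [0.51, -0.608, 0.609], [0.006, -0.705, -0.709]]
ft_force: [-0.2, 0.0, -0.9]
grip_width: 0.0309
```

Run:
```python
from plan import *
s=status.observe(); log(s);print(s['q'].round(2),s['position'],s['tool_rot'].round(3), s['grip_width'])
move(R1,T1)
grab('side','si5');grab('top','to5')
```

```text
[ 1.55 33.64 70.03 38.78 99.34 59.15] [0.51894678 0.29077335 0.21164202] [[ 0.86   0.366 -0.356]
 [ 0.51  -0.608  0.609]
 [ 0.006 -0.705 -0.709]] 0.030931648059046288
move [-0.003  1.617  1.666] [ 0.021 -0.059  0.005]
```

View pics/si5.png

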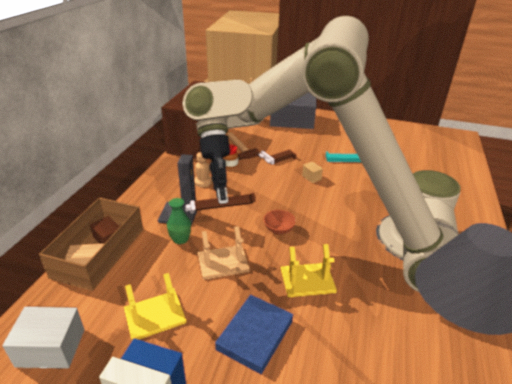

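View pics/to5.png

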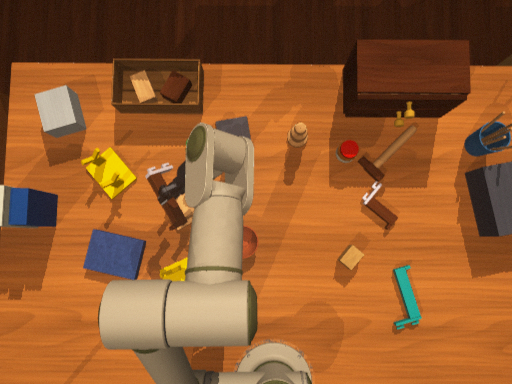

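Run:
```python
from plan import *
z=np.load('s0.npz')
for cam,old in (('side',z['d2']),('top',z['d'])):
    im,d,s=grab(cam)
    ch=(abs(d-old)>.015)&(d>0)
    P,u,v=pts(cam,d,None,ch)
    for cx in np.arange(.56,.80,.02):
        m=(abs(P[:,0]-cx)<.01)&(P[:,1]>.0)&(P[:,1]<.26)&(P[:,2]>.12)
        if m.sum()>3: print(cam,round(cx,2),m.sum(),'y',P[m][:,1].min().round(3),P[m][:,1].max().round(3),'z',P[m][:,2].min().round(3),P[m][:,2].max().round(3))
```

```text
side 0.56 819 y 0.106 0.259 z 0.217 0.482
side 0.58 619 y 0.137 0.242 z 0.277 0.477
side 0.6 460 y 0.153 0.235 z 0.291 0.472
side 0.62 307 y 0.15 0.209 z 0.336 0.469
side 0.64 182 y 0.153 0.205 z 0.397 0.464
side 0.66 60 y 0.16 0.194 z 0.409 0.452
top 0.56 738 y 0.06 0.258 z 0.29 0.481
top 0.58 755 y 0.061 0.24 z 0.322 0.478
top 0.6 667 y 0.061 0.23 z 0.33 0.474
top 0.62 575 y 0.061 0.208 z 0.387 0.47
top 0.64 344 y 0.066 0.203 z 0.371 0.464
top 0.66 51 y 0.148 0.194 z 0.407 0.45
```

Request:
{"api": "send_rows", "payload": {
  "targets": [
    [0,0.6,0.6,0,-0.05,0,20],
    [0,1.1,1.15,0,-0.05,0,20],
    [0,1.47,1.52,0,-0.05,0,20],
    [0,1.47,1.52,0,-0.05,0,20]
  ]
}}

```text
time_s: 6.9
position: [0.5176, 0.2935, 0.1048]
tool_rot: [[0.857, 0.364, -0.365], [0.516, -0.606, 0.605], [-0.001, -0.707, -0.707]]
ft_force: [0.7, -0.0, -1.7]
grip_width: 0.0308
```

Run:
```python
from plan import *
s=status.observe(); log(s);print(s['q'].round(2),s['position'],s['ft_force'])
move(R1,T1)
im,d,s=grab('wrist','w6');P,u,v=pts('wrist',d,s); np.savez('s6.npz',P=P,u=u,v=v,im=im,d=d)
im,d,s=grab('side'); cv2.imwrite('pics/si6.png',cv2.resize(im[150:290,140:310],None,fx=4,fy=4)[:,:,::-1])
```

```text
[ 1.88 40.64 76.29 38.08 89.29 51.18] [0.51761763 0.29345871 0.10483189] [ 0.68588764 -0.03716001 -1.73126885]
move [0.007 0.154 0.108] [ 0.002  0.012 -0.002]
```

View pics/si6.png

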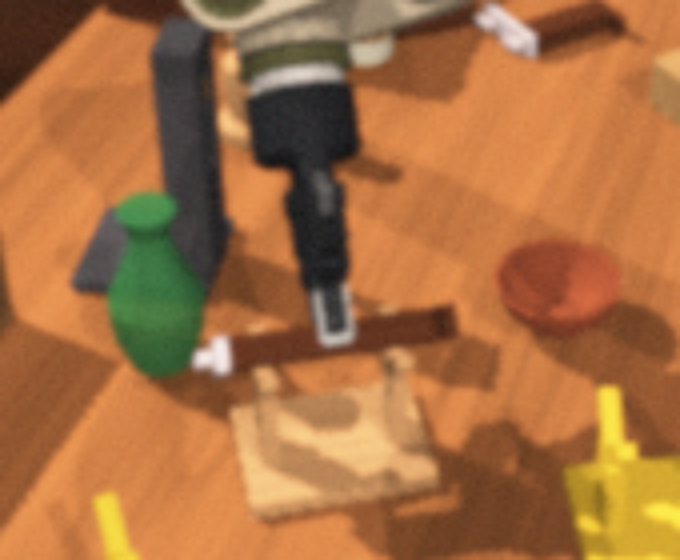

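View pics/w6.png

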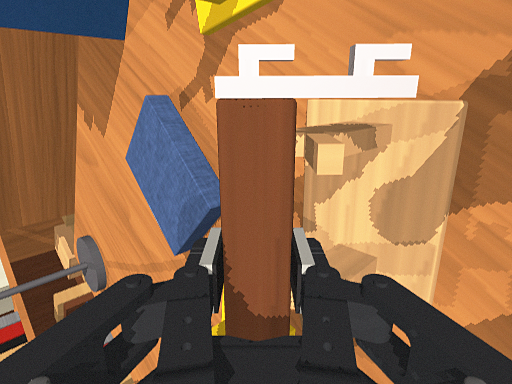

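Request:
{"api": "send_rows", "payload": {
  "targets": [
    [0,0.06,0.05,0,0,0,20],
    [0,0.11,0.09,0,0,0,20],
    [0,0.13,0.11,0,0,0,20]
  ]
}}

```text
time_s: 7.38
position: [0.5187, 0.2927, 0.0967]
tool_rot: [[0.857, 0.365, -0.364], [0.515, -0.606, 0.606], [0.0, -0.706, -0.708]]
ft_force: [-0.3, -0.2, -1.5]
grip_width: 0.031
```

No contact yet, so I'll lower in small steps.

Request:
{"api": "send_rows", "payload": {
  "targets": [
    [0,0.02,0.02,0,0,0,20],
    [0,0.04,0.04,0,0,0,20]
  ]
}}

```text
time_s: 7.62
position: [0.5189, 0.2927, 0.0956]
tool_rot: [[0.857, 0.366, -0.364], [0.516, -0.605, 0.607], [0.002, -0.708, -0.707]]
ft_force: [-0.7, -6.7, 16.4]
grip_width: 0.0305
```

Request:
{"api": "send_rows", "payload": {
  "targets": [
    [0,0.02,0.02,0,0,0,20],
    [0,0.04,0.04,0,0,0,20]
  ]
}}

```text
time_s: 7.88
position: [0.5191, 0.2926, 0.0955]
tool_rot: [[0.856, 0.367, -0.364], [0.516, -0.602, 0.609], [0.004, -0.709, -0.705]]
ft_force: [-3.8, -12.5, 36.7]
grip_width: 0.031
```

Request:
{"api": "send_rows", "payload": {
  "targets": [
    [0,-0.05,-0.05,0,0,0,20],
    [0,-0.05,-0.05,0,0,0,34],
    [0,-0.05,-0.05,0,0,0,42],
    [0,-0.05,-0.05,0,0,0,52],
    [0,-0.05,-0.05,0,0,0,52]
  ]
}}

```text
time_s: 8.5
position: [0.5186, 0.2928, 0.0943]
tool_rot: [[0.857, 0.365, -0.364], [0.516, -0.606, 0.606], [-0.0, -0.707, -0.707]]
ft_force: [-0.1, -0.1, 0.7]
grip_width: 0.0519
```

Request:
{"api": "send_rows", "payload": {
  "targets": [
    [0,0,-0.5,0,0,0,55],
    [0,0,-1.5,0,0,0,55],
    [0,0,-2.5,0,0,0,55]
  ]
}}

```text
time_s: 8.88
position: [0.5644, 0.2164, 0.1839]
tool_rot: [[0.857, 0.365, -0.365], [0.516, -0.606, 0.605], [-0.0, -0.707, -0.707]]
ft_force: [0.3, -0.4, 1.0]
grip_width: 0.0549
```

Run:
```python
from plan import *
im,d,s=grab('wrist','w7');P,u,v=pts('wrist',d,s); np.savez('s7.npz',P=P,u=u,v=v,im=im,d=d);log(s);print(s['q'].round(2),s['position'],s['ft_force'])
im,d,s=grab('side'); cv2.imwrite('pics/si7.png',cv2.resize(im[150:290,140:310],None,fx=4,fy=4)[:,:,::-1])
```

```text
[ -4.99  38.55  65.33  35.99 103.55  53.85] [0.56436701 0.2163563  0.1838732 ] [ 0.31313735 -0.44034601  1.01126049]
```

View pics/si7.png

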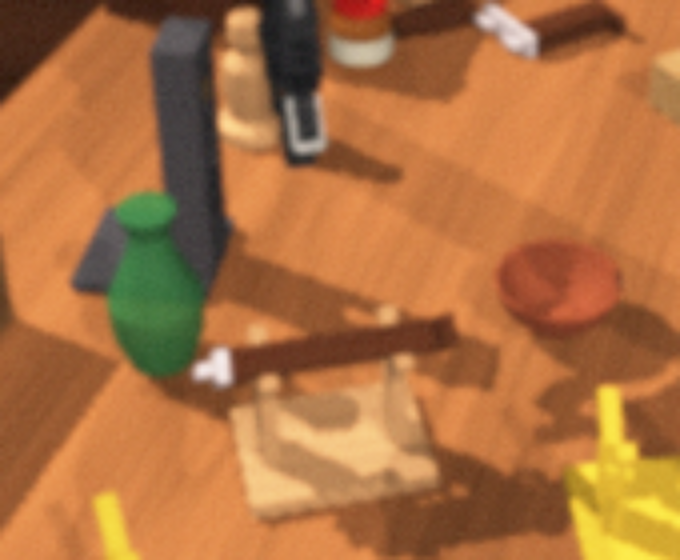

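View pics/w7.png

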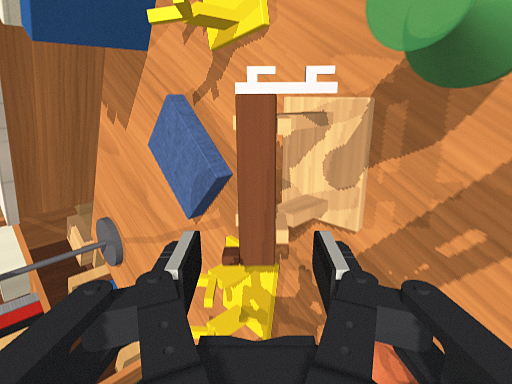

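The arm lies in both notches: the wrist view shows the bar at (235–278, 95–265) with boards visible on both sides. I'll measure its pose in the rest.

Run:
```python
from plan import *
z=np.load('s7.npz'); P,u,v,im=z['P'],z['u'],z['v'],z['im']; I=im[v,u].astype(int)
b=(u>232)&(u<282)&(v>92)&(v<268)&(I.max(1)<170)&(I[:,0]>I[:,2]*1.2)
Q=(P[b]-C); L=np.c_[Q@ex,Q@ya,Q@za]*1000  # local arm coords about expected centre
m=(abs(L[:,2]-11)<5)
L=L[m]; print(m.sum(),np.median(L,0))
A=np.c_[L[:,0],L[:,1],np.ones(len(L))]; co,_,_,_=np.linalg.lstsq(A,L[:,2],rcond=None); print('z=ax+by+c',np.degrees(np.arctan(co[:2])),co[2])
xs=[];lo=[];hi=[]
for q in np.arange(-60,65,8):
    k=(L[:,0]>=q)&(L[:,0]<q+8)
    if k.sum()>20: xs.append(q+4);lo.append(np.percentile(L[k,1],2));hi.append(np.percentile(L[k,1],98))
lo=np.array(lo);hi=np.array(hi);print(np.c_[xs,lo,hi].round(1).tolist()); print(np.degrees(np.polyfit(xs,(lo+hi)/2,1)[0]),((lo+hi)/2).mean())
print('X range',np.percentile(L[:,0],[.5,99.5]))
pl=(I.min(1)>130)&(u>230)&(u<345)&(v>60)&(v<96); Q=P[pl]-C; L=np.c_[Q@ex,Q@ya,Q@za]*1000
print('plate',np.percentile(L,[1,99],axis=0))
```

```text
6584 [ 4.08257147  0.50025999 11.76203156]
z=ax+by+c [-0.30720611 -0.18484532] 11.746566553950712
[[-56.0, -15.5, 15.6], [-48.0, -15.4, 15.4], [-40.0, -15.9, 15.3], [-32.0, -15.1, 15.2], [-24.0, -14.9, 15.9], [-16.0, -14.8, 15.8], [-8.0, -15.6, 15.6], [0.0, -15.3, 15.5], [8.0, -15.2, 16.2], [16.0, -15.1, 16.1], [24.0, -14.9, 15.9], [32.0, -14.8, 15.8], [40.0, -14.7, 15.8], [48.0, -15.2, 16.3], [56.0, -14.4, 16.1], [64.0, -14.4, 16.0]]
0.40300233858533857 0.35525565036752627
X range [-77.52410448  70.10098601]
plate [[  70.21739226  -73.30023832 -142.17227029]
 [ 100.01679287   16.51804608   12.89019918]]
```

```bash
cat >> plan.py <<'E'
Rv=Rz(31)@np.diag([1,-1,-1.])
T2=C-.012*ya+.0005*za
E
python3 - <<'E'
from plan import *
move(Rv,[.50,.30,.32])
E
```

```text
move [-0.255 -3.417 -0.392] [-5.588 -0.05   0.   ]
```

Request:
{"api": "send_rows", "payload": {
  "targets": [
    [0,-0.7,-0.5,-0.5,0,0,55],
    [0,-1.5,-0.6,-1.8,0,0,55],
    [-0.1,-2.2,-0.5,-3.1,0,0,55],
    [-0.2,-2.9,-0.4,-4.4,0,0,55],
    [-0.25,-3.4,-0.4,-5.6,0,0,55]
  ]
}}

```text
time_s: 9.6
position: [0.4973, 0.3028, 0.3183]
tool_rot: [[0.856, 0.517, 0.003], [0.517, -0.856, -0.001], [0.002, 0.003, -1.0]]
ft_force: [0.6, -0.0, -1.4]
grip_width: 0.0548
```

Run:
```python
from plan import *
s=status.observe(); log(s);print(s['q'].round(2),s['position'])
move(R2,T2+.11*ya)
```

```text
[19.75 22.73 58.73 -0.12 98.4  78.61] [0.49726666 0.30282976 0.31827453]
move [ 0.305 -0.912  2.989] [-5.607 -0.02   0.01 ]
```

Request:
{"api": "send_rows", "payload": {
  "targets": [
    [0,-0.6,0,-1.2,0,0,55],
    [0.1,-1.2,0,-2.4,0,0,55],
    [0.2,-1.8,0,-3.6,0,0,55],
    [0.3,-2.0,0.6,-4.8,0,0,55],
    [0.3,-1.8,1.4,-5.6,0,0,55]
  ]
}}

```text
time_s: 10.22
position: [0.4636, 0.3889, 0.2457]
tool_rot: [[0.854, 0.369, 0.367], [0.52, -0.605, -0.602], [0.0, 0.705, -0.709]]
ft_force: [0.2, -0.3, -0.5]
grip_width: 0.0547
```

Run:
```python
from plan import *
im,d,s=grab('wrist','w8'); log(s);print(s['q'].round(2),s['position'],s['tool_rot'].round(3))
move(R2,T2+.11*ya)
grab('side','si8')
```

```text
[ 45.54  35.17  61.13 -43.38  95.39 104.55] [0.46363687 0.38888141 0.24572139] [[ 0.854  0.369  0.367]
 [ 0.52  -0.605 -0.602]
 [ 0.     0.705 -0.709]]
move [ 0.057 -0.352  1.609] [0.021 0.041 0.1  ]
```

View pics/w8.png

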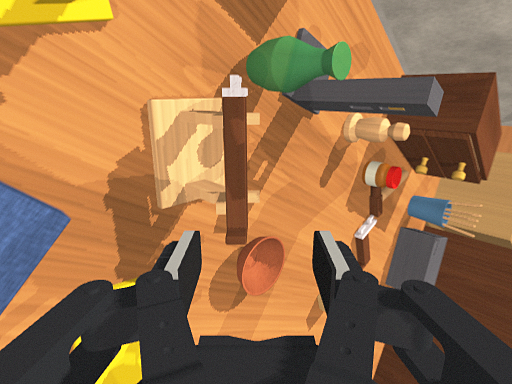

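View pics/si8.png

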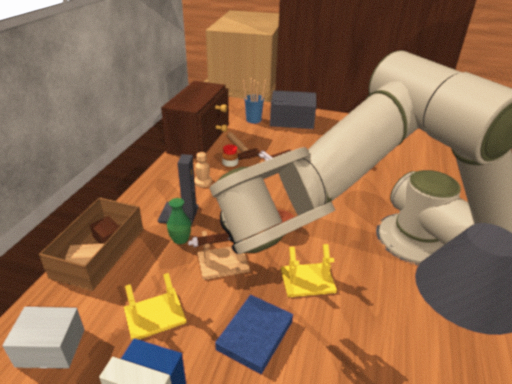

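Request:
{"api": "send_rows", "payload": {
  "targets": [
    [0.06,-0.35,1.0,0,0,0.1,50],
    [0.06,-0.35,2.0,0,0,0.1,50],
    [0.06,-0.35,2.8,0,0,0.1,50],
    [0.06,-0.35,3.0,0,0,0.1,50],
    [0.06,-0.35,3.0,0,0,0.1,50]
  ]
}}

```text
time_s: 10.95
position: [0.5161, 0.3088, 0.1299]
tool_rot: [[0.862, 0.353, 0.363], [0.506, -0.619, -0.601], [0.012, 0.702, -0.712]]
ft_force: [-0.6, 0.3, -0.0]
grip_width: 0.0497
```

Run:
```python
from plan import *
im,d,s=grab('wrist','w9'); log(s);print(s['q'].round(2),s['position'],s['ft_force'])
move(R2,T2)
```

```text
[ 36.85  38.8   74.93 -45.76  77.16 111.88] [0.51607149 0.30881124 0.1299023 ] [-0.62606709  0.27724618 -0.02976596]
move [-0.083 -0.144  0.959] [-0.05  -0.018 -0.113]
```

View pics/w9.png

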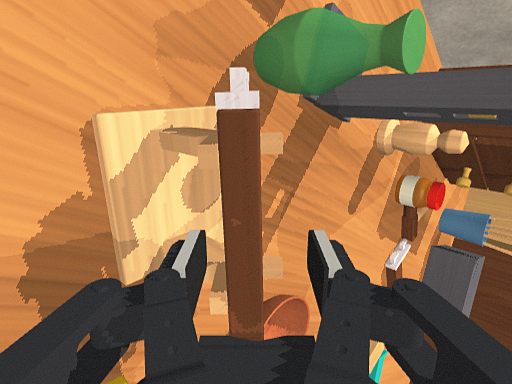

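Request:
{"api": "send_rows", "payload": {
  "targets": [
    [-0.08,-0.1,0.3,-0.05,0,-0.11,50],
    [-0.08,-0.14,0.6,-0.05,0,-0.11,50],
    [-0.08,-0.14,0.9,-0.05,0,-0.11,50],
    [-0.08,-0.14,0.9,-0.05,0,-0.11,50]
  ]
}}

```text
time_s: 11.5
position: [0.526, 0.2827, 0.0904]
tool_rot: [[0.857, 0.366, 0.363], [0.515, -0.604, -0.608], [-0.003, 0.708, -0.707]]
ft_force: [-0.1, 0.4, 0.8]
grip_width: 0.0497
```

Run:
```python
from plan import *
im,d,s=grab('wrist','w10'); log(s);print(s['q'].round(2),s['position'],s['ft_force'])
move(R2,T2)
```

```text
[ 34.44  40.92  78.86 -48.03  71.79 114.  ] [0.52603452 0.28269726 0.09041129] [-0.05991869  0.39352264  0.82215848]
move [0.016 0.01  0.015] [0.006 0.004 0.011]
```

View pics/w10.png

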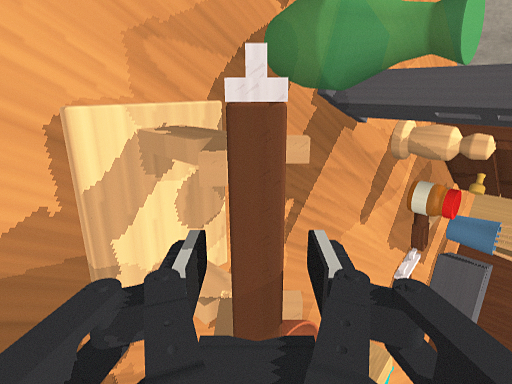

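Request:
{"api": "send_rows", "payload": {
  "targets": [
    [0,0,0,0,0,0,30],
    [0,0,0,0,0,0,15],
    [0,0,0,0,0,0,12],
    [0,0,0,0,0,0,12]
  ],
  "grip_force": 80
}}

```text
time_s: 12.05
position: [0.526, 0.2842, 0.0921]
tool_rot: [[0.856, 0.365, 0.366], [0.517, -0.605, -0.606], [0.0, 0.708, -0.707]]
ft_force: [-3.3, 3.8, 5.9]
grip_width: 0.0205
```

Run:
```python
from plan import *
s=status.observe(); log(s);print(s['q'].round(2),s['position'],s['ft_force'],s['grip_width'])
print(s['tool_rot'].T@np.array([0,0,1])*3)
z=np.load('s0.npz'); im,d=z['im'],z['d']; im2=z['im2'];d2=z['d2']
for cam,I,D in (('top',im,d),('side',im2,d2)):
    P,u,v=pts(cam,D,None,D>0)
    b=(abs(P[:,0]-.72)<.08)&(abs(P[:,1]-.125)<.06)
    t=P[b&(P[:,2]>.205)]; print(cam,'top',len(t),rect(t))
    f=P[b&(P[:,2]>.03)&(P[:,2]<.2)]; print(len(f),f.min(0),f.max(0))
```

```text
[ 34.57  40.8   78.77 -48.03  71.83 113.99] [0.52597118 0.28416559 0.09208934] [-3.3144251   3.83717324  5.89883945] 0.02053317323534685
[ 1.11822221e-03  2.12303208e+00 -2.11960693e+00]
top top 255 (array([699.6, 123.1]), array([35.5, 49.5]), 11.69)
239 [0.67844826 0.09554306 0.03021455] [0.71805709 0.14461058 0.19995054]
side top 144 (array([699.9, 124.2]), array([35.9, 51.7]), 8.95)
683 [0.67793592 0.09297198 0.03004317] [0.71380484 0.15601784 0.19982028]
```

Request:
{"api": "send_rows", "payload": {
  "targets": [
    [0,0.2,-0.2,0,0,0,12],
    [0,0.9,-0.9,0,0,0,12],
    [0,1.7,-1.7,0,0,0,12],
    [0,2.4,-2.4,0,0,0,12],
    [0,2.9,-2.9,0,0,0,12]
  ]
}}

```text
time_s: 12.68
position: [0.5258, 0.2837, 0.2995]
tool_rot: [[0.857, 0.364, 0.366], [0.516, -0.606, -0.605], [0.002, 0.707, -0.707]]
ft_force: [1.4, 0.8, -1.6]
grip_width: 0.0209
```

```bash
cat >> plan.py <<'E'
ua=10.3
F=np.array([.683,.1205,0]); uu=np.array([np.cos(np.radians(ua)),np.sin(np.radians(ua)),0])
Rh=Rz(ua)@np.diag([1,-1,-1.])
E
python3 - <<'E'
from plan import *
s=status.observe(); log(s);print(s['q'].round(2),s['position'],s['ft_force'],s['grip_width'])
move(Rh,np.array([.535,.097,.30]))
E
```

```text
[ 34.52  28.83  63.82 -44.9   90.51  94.37] [0.52576973 0.28366338 0.29950303] [ 1.3956658   0.80477033 -1.60696415] 0.02085547165954017
move [-1.769  2.337  2.32 ] [ 5.56  -1.029  2.457]
```

Request:
{"api": "send_rows", "payload": {
  "targets": [
    [-0.35,0.45,0.45,1.1,-0.2,0.5,12],
    [-0.7,0.95,0.95,2.2,-0.4,1.0,12],
    [-1.1,1.4,1.4,3.3,-0.6,1.5,12],
    [-1.45,1.9,1.9,4.4,-0.8,2.0,12],
    [-1.77,2.34,2.32,5.56,-1.03,2.46,12]
  ]
}}

```text
time_s: 13.3
position: [0.5349, 0.0959, 0.2985]
tool_rot: [[0.984, 0.177, -0.001], [0.177, -0.984, 0.003], [-0.001, -0.004, -1.0]]
ft_force: [0.1, 0.3, -2.5]
grip_width: 0.0208
```

Request:
{"api": "send_rows", "payload": {
  "targets": [
    [0,0,0,0,0,0,12],
    [0,0,0,0,0,0,12],
    [0,0,0,0,0,0,12]
  ]
}}

```text
time_s: 13.68
position: [0.5348, 0.0985, 0.2976]
tool_rot: [[0.983, 0.181, -0.001], [0.181, -0.983, -0.002], [-0.002, 0.002, -1.0]]
ft_force: [0.3, -0.3, -1.5]
grip_width: 0.0205
```

Run:
```python
from plan import *
im,d,s=grab('wrist','w11'); log(s);print(s['q'].round(2),s['position'],s['tool_rot'].round(3),s['ft_force'],s['grip_width'])
np.savez('s11.npz',im=im,d=d)
move(Rh,np.array([.535,.097,.30]))
```

```text
[-1.98 19.05 67.67 -0.13 93.36 77.57] [0.53480354 0.0985187  0.29755908] [[ 0.983  0.181 -0.001]
 [ 0.181 -0.983 -0.002]
 [-0.002  0.002 -1.   ]] [ 0.33870445 -0.25236699 -1.47692719] 0.020473361580714864
move [-0.002  0.031 -0.049] [0.013 0.013 0.019]
```

View pics/w11.png

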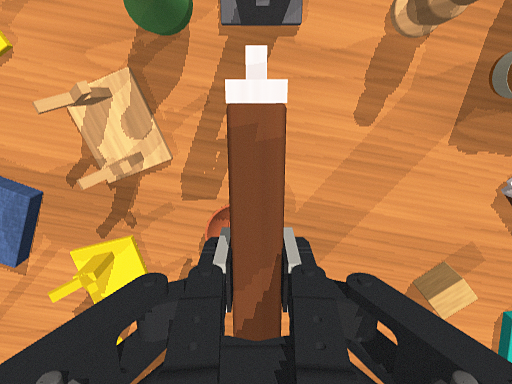

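Request:
{"api": "send_rows", "payload": {
  "targets": [
    [-0.7,0,-0.2,0,0,0,12],
    [-1.4,0,-0.4,0,0,0,12],
    [-1.4,0,-0.4,0,0,0,12],
    [-1.4,0,-0.4,0,0,0,12]
  ]
}}

```text
time_s: 14.22
position: [0.4666, 0.0854, 0.3175]
tool_rot: [[0.984, 0.18, -0.001], [0.18, -0.984, -0.002], [-0.001, 0.002, -1.0]]
ft_force: [0.0, 0.5, -1.4]
grip_width: 0.0209
```

Run:
```python
from plan import *
im,d,s=grab('wrist','w12'); log(s);print(s['position'],s['tool_rot'].round(4))
P,u,v=pts('wrist',d,s)
T=np.array(s['tool_rot']);Q=(P-s['position'])@T*1000
np.savez('s12.npz',im=im,d=d,P=P,Q=Q,u=u,v=v)
m=(abs(P[:,0]-.71)<.06)&(abs(P[:,1]-.125)<.05)&(P[:,2]>.2)&(P[:,2]<.225)
print('upr top world',m.sum(),rect(P[m]),P[m][:,2].mean()); 
t=Q[m]; print('tool',rect(t/1000),t.min(0),t.max(0))
# front edge
xs=[];f=[]
for y in np.arange(-28,28,3):
    k=(t[:,1]>=y)&(t[:,1]<y+3)
    if k.sum()>5: xs.append(y+1.5);f.append(np.percentile(t[k,0],3))
print(np.c_[xs,f].round(1).tolist(), np.degrees(np.arctan(np.polyfit(xs[1:-1],f[1:-1],1))))
I=im[v,u].astype(int)
pl=(I.min(1)>150)&(u>220)&(u<295)&(v>35)&(v<108)
L=Q[pl]; print('plate+hook',L.min(0),L.max(0)); 
hk=L[L[:,0]>L[:,0].max()-6]; print('hook tip y',np.percentile(hk[:,1],[2,98]),'x',np.percentile(L[:,0],[1,99]),hk[:,2].mean())
pk=L[(L[:,0]<80)]; print('plate y',np.percentile(pk[:,1],[1,99]),np.median(pk[:,2]))
b=(u>225)&(u<290)&(v>105)&(v<220)&(I.max(1)<150)&(I[:,0]>I[:,2]*1.2); L=Q[b]; L=L[abs(L[:,2]-np.median(L[:,2]))<5]
A=np.c_[L[:,0],L[:,1],np.ones(len(L))]; co=np.linalg.lstsq(A,L[:,2],rcond=None)[0]; print('bar top plane slopes deg',np.degrees(np.arctan(co[:2])),co[2])
xs=[];c=[]
for q in np.arange(L[:,0].min(),L[:,0].max()-5,6):
    k=(L[:,0]>=q)&(L[:,0]<q+6)
    if k.sum()>20: xs.append(q+3);c.append(np.percentile(L[k,1],[2,98]))
print(np.c_[xs,c].round(1).tolist(), np.degrees(np.polyfit(xs,np.mean(c,1),1)))
```

```text
[0.46660245 0.08536758 0.31753984] [[ 0.9837  0.18   -0.0011]
 [ 0.18   -0.9837 -0.0019]
 [-0.0014  0.0017 -1.    ]]
upr top world 0 (array([0., 0.]), array([0., 0.]), 0.0) nan<stdin>:7: RuntimeWarning: Mean of empty slice.
  ret = ret.dtype.type(ret / rcount)
Traceback (most recent call last):
ValueError: zero-size array to reduction operation minimum which has no identity
```

View pics/w12.png

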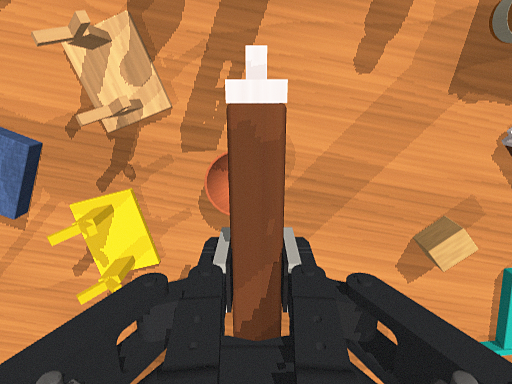

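Request:
{"api": "send_rows", "payload": {
  "targets": [
    [0,0.4,0,0,1.2,0,12],
    [0,0.8,0.1,0,2.5,0,12],
    [0.2,1.2,0.2,0,3.8,0,12],
    [0.4,1.4,0.4,0,5.0,0,12],
    [0.4,1.4,0.4,0,5.0,0,12]
  ]
}}

```text
time_s: 14.9
position: [0.4974, 0.019, 0.2953]
tool_rot: [[0.759, 0.177, 0.627], [0.135, -0.984, 0.114], [0.637, -0.002, -0.771]]
ft_force: [0.2, 0.2, -0.9]
grip_width: 0.0206
```

Request:
{"api": "send_rows", "payload": {
  "targets": [
    [0,0,0,0,0,0,12],
    [0,0,0,0,0,0,12]
  ]
}}

```text
time_s: 15.15
position: [0.4994, 0.0197, 0.2985]
tool_rot: [[0.754, 0.18, 0.631], [0.14, -0.984, 0.114], [0.641, 0.002, -0.767]]
ft_force: [-0.4, -0.4, -0.8]
grip_width: 0.0209
```

Run:
```python
from plan import *
im,d,s=grab('wrist','w13'); log(s);print(s['q'].round(1),s['position'],s['tool_rot'].round(4))
P,u,v=pts('wrist',d,s)
np.savez('s13.npz',im=im,d=d,P=P,u=u,v=v,R=s['tool_rot'],p=s['position'])
```

```text
[-22.   -0.8 102.3  28.   46.8  43.9] [0.49937258 0.01974    0.29850737] [[ 0.7545  0.1802  0.6311]
 [ 0.1396 -0.9836  0.1139]
 [ 0.6413  0.0022 -0.7673]]
```

View pics/w13.png

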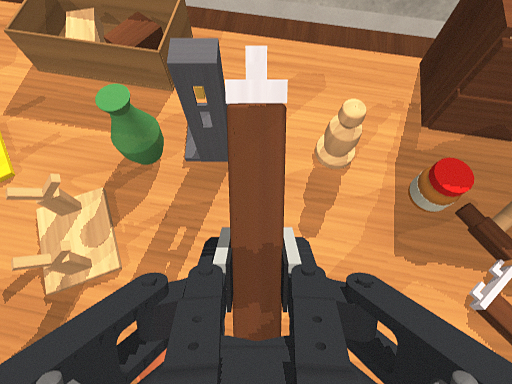

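The front face shows at cols 172–226, with the brass catch in the upper slot at (200,95) and the lower slot at (207,119). Next I'll fit the plane and the slot positions.

Run:
```python
from plan import *
z=np.load('s13.npz'); im,d,P,u,v=[z[k] for k in ('im','d','P','u','v')]
cv2.imwrite('pics/crop13.png',cv2.resize(im[30:170,160:260],None,fx=4,fy=4,interpolation=cv2.INTER_CUBIC)[:,:,::-1])
I=im[v,u].astype(int)
box=(u>165)&(u<228)&(v>60)&(v<165)
m=box&(P[:,2]>.05)&(P[:,2]<.205)&(abs(P[:,0]-.683)<.012+.01)&(I.max(1)-I.min(1)<30)
Q=P[m]
for _ in range(4):
    A=np.c_[Q[:,1],Q[:,2],np.ones(len(Q))]; co=np.linalg.lstsq(A,Q[:,0],rcond=None)[0]; r=Q[:,0]-A@co; Q=Q[abs(r)<.003]
print(len(Q),'x=%.4fy+%.4fz+%.4f'%tuple(co),'yaw',-np.degrees(np.arctan(co[0])),'std',r.std())
print('y range',Q[:,1].min(),Q[:,1].max())
# top
t=box|((u>160)&(u<226)&(v>34)&(v<75)); t=t&(P[:,2]>.207)&(P[:,2]<.222)&(abs(P[:,0]-.7)<.04); print('top',t.sum(),rect(P[t]),P[t][:,2].mean())
# ray-plane intersect for slot pixels
K=np.array(vision.camera_model('wrist')['camera_matrix']);Tc=np.array(vision.camera_model('wrist')['T_tool_cam']); R=z['R']@Tc[:3,:3]; o=z['R']@Tc[:3,3]+z['p']
def hit(px):
    dr=R@np.array([(px[0]-K[0,2])/K[0,0],(px[1]-K[1,2])/K[1,1],1]); n=np.array([1,-co[0],-co[1]]); k=(co[2]-n@o)/(n@dr); return o+k*dr
np.savez('plane.npz',co=co)
lum=im.astype(int)
for name,r in (('brass',(im[...,0].astype(int)-im[...,2]>40)&(d<.45)),):
    vv,uu=np.nonzero(r[70:110,185:215]); vv+=70;uu+=185; print(name,uu.min(),uu.max(),vv.min(),vv.max())
    for row in range(vv.min(),vv.max()+1,4):
        c=uu[vv==row]
        if len(c): print(row,c.min(),c.max(),hit((c.min()-.5,row)),hit((c.max()+.5,row)))
print('face edges')
for row in (90,100,110,120,130,140,150):
    L=I[(v==row)&(u>165)&(u<228)]; 
    k=(v==row)&m; c=u[k]; print(row,c.min(),c.max(),hit((c.min()-.5,row)).round(4),hit((c.max()+.5,row)).round(4))
```

```text
2772 x=-0.1858y+-0.0001z+0.7091 yaw 10.527990938622885 std 0.0005846268943809093
y range 0.09565685571390845 0.1451497221007916
top 1518 (array([702.5, 123.4]), array([36. , 50.3]), 10.42) 0.21409314482787367
brass 193 206 86 101
86 193 203 [0.68580004 0.12536182 0.18129813] [0.68800933 0.11347397 0.18127484]
90 193 203 [0.68557805 0.12656093 0.17474331] [0.68782589 0.11446565 0.17471856]
94 195 205 [0.68576407 0.12556477 0.16795072] [0.68805196 0.11325397 0.16792443]
98 197 206 [0.68595683 0.1245325  0.1609119 ] [0.68807444 0.113138   0.16088651]
face edges
90 177 221 [0.6823 0.1441 0.1748] [0.6915 0.0947 0.1747]
100 180 223 [0.6822 0.1447 0.1573] [0.6916 0.0941 0.1572]
110 184 225 [0.6823 0.1441 0.1382] [0.6917 0.0935 0.1381]
120 187 226 [0.6822 0.1447 0.1172] [0.6916 0.0941 0.1171]
130 190 226 [0.6821 0.1453 0.094 ] [0.6913 0.096  0.0938]
140 194 226 [0.6822 0.1447 0.0681] [0.6909 0.0982 0.0679]Traceback (most recent call last):
  File "<stdin>", line 28, in <module>
    return umr_minimum(a, axis, None, out, keepdims, initial, where)
ValueError: zero-size array to reduction operation minimum which has no identity
```

View pics/crop13.png

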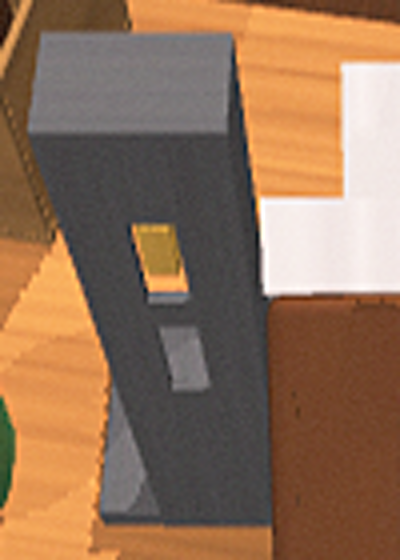

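Run:
```python
from plan import *
z=np.load('s12.npz'); im,d,P,Q,u,v=[z[k] for k in ('im','d','P','Q','u','v')]
I=im[v,u].astype(int)
pl=(I.min(1)>150)&(u>220)&(u<295)&(v>35)&(v<108)
L=Q[pl]; L=L[L[:,2]<20]; print('n',len(L),L.min(0),L.max(0)); 
for a,b in ((60,76),(76,82),(82,86),(86,98)):
    k=(L[:,0]>=a)&(L[:,0]<b); 
    if k.sum()>5: print(a,b,k.sum(),'y',np.percentile(L[k,1],[2,50,98]).round(1),'z',np.percentile(L[k,2],[5,50,95]).round(1))
print(np.percentile(L[:,0],[1,99]))
b=(u>225)&(u<290)&(v>108)&(v<220)&(I.max(1)<150)&(I[:,0]>I[:,2]*1.2); L=Q[b]; L=L[abs(L[:,2]-np.median(L[:,2]))<4]
A=np.c_[L[:,0],L[:,1],np.ones(len(L))]; co=np.linalg.lstsq(A,L[:,2],rcond=None)[0]; print('bar top plane slopes deg',np.degrees(np.arctan(co[:2])),co[2])
xs=[];c=[]
for q in np.arange(L[:,0].min(),L[:,0].max()-5,6):
    k=(L[:,0]>=q)&(L[:,0]<q+6)
    if k.sum()>20: xs.append(q+3);c.append(np.percentile(L[k,1],[2,98]))
print(np.c_[xs,c].round(1).tolist(), np.degrees(np.polyfit(xs,np.mean(c,1),1)[0]))
```

```text
n 2147 [ 71.33047991 -11.37645476 -29.24456618] [ 91.12306754  10.67113304 -16.27282391]
60 76 861 y [-11.   -0.3  10. ] z [-28.4 -27.3 -26.2]
76 82 732 y [-10.8  -0.3  10.2] z [-28.2 -27.1 -17.8]
82 86 233 y [-4.1 -0.3  3.4] z [-19.5 -18.4 -17.3]
86 98 321 y [-4.4 -0.3  3.3] z [-19.4 -18.4 -17.3]
[71.36952943 90.80107944]
bar top plane slopes deg [-0.39215145  0.06692341] -26.696391399634436
[[28.4, -10.7, 10.1], [34.4, -10.7, 9.9], [40.4, -10.5, 10.2], [46.4, -10.8, 10.0], [52.4, -10.6, 10.2], [58.4, -10.8, 10.1], [64.4, -10.7, 10.0]] -0.039331696633021586
```

```bash
cat >> plan.py <<'E'
ua=10.5
uu=np.array([np.cos(np.radians(ua)),np.sin(np.radians(ua)),0])
Rh=Rz(ua)@np.diag([1,-1,-1.])
S=np.array([.6867,.1194,.146])
hl=np.array([.079,-.00035,-.0099])
def heelT(dx,dz): return S+dx*uu+np.array([0,0,dz])-Rh@hl
def heelnow(s):
    h=s['position']+s['tool_rot']@hl-S
    print('heel rel slot (mm): x %.1f y %.1f z %.1f'%tuple(1000*np.array([h@uu,h@[-uu[1],uu[0],0],h[2]])))
E
python3 - <<'E'
from plan import *
s=status.observe(); print(heelT(-.05,.02)); move(Rh,heelT(-.06,.08))
E
```

```text
[0.5599239  0.09554748 0.1561    ]
move [-0.082 -1.275  2.073] [ 0.019 -4.987 -0.01 ]
```

Request:
{"api": "send_rows", "payload": {
  "targets": [
    [0,-0.3,0,0,-1.2,0,12],
    [0,-0.6,0.3,0,-2.4,0,12],
    [0,-0.9,0.9,0,-3.6,0,12],
    [-0.05,-1.2,1.5,0,-4.7,0,12],
    [-0.08,-1.27,2.07,0,-5.0,0,12]
  ]
}}

```text
time_s: 15.82
position: [0.5513, 0.0947, 0.2146]
tool_rot: [[0.984, 0.18, -0.004], [0.18, -0.984, -0.003], [-0.004, 0.003, -1.0]]
ft_force: [0.5, -0.5, -0.4]
grip_width: 0.0208
```

Request:
{"api": "send_rows", "payload": {
  "targets": [
    [0,0,0,0,0,0,12],
    [0,0,0,0,0,0,12]
  ]
}}

```text
time_s: 16.08
position: [0.5495, 0.093, 0.2165]
tool_rot: [[0.984, 0.179, 0.0], [0.179, -0.984, -0.002], [-0.0, 0.002, -1.0]]
ft_force: [-0.5, 0.8, -1.0]
grip_width: 0.0201
```

Run:
```python
from plan import *
im,d,s=grab('wrist','w14'); log(s);print(s['q'].round(1),s['position'],s['tool_rot'].round(4),s['ft_force']); heelnow(s)
move(Rh,heelT(-.035,.02))
```

```text
[-2.5 23.2 74.7 -0.1 82.2 77.2] [0.54951394 0.09304687 0.2165385 ] [[ 9.839e-01  1.787e-01  1.000e-04]
 [ 1.787e-01 -9.839e-01 -2.100e-03]
 [-2.000e-04  2.100e-03 -1.000e+00]] [-0.4716488   0.75807723 -1.01305568]
heel rel slot (mm): x -60.7 y -0.8 z 80.4
move [ 0.516 -0.018  1.217] [ 0.016 -0.004 -0.028]
```

View pics/w14.png

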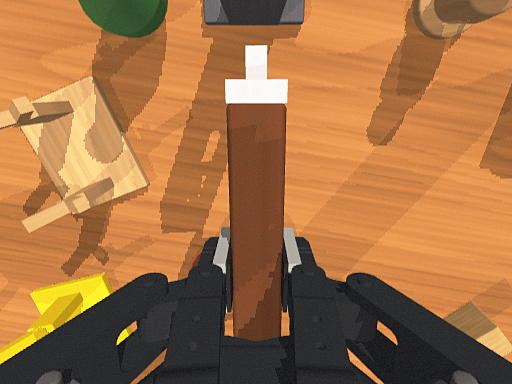

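Run:
```python
from plan import *
im,d,s=grab('wrist'); P,u,v=pts('wrist',d,s); T=np.array(s['tool_rot']);Q=(P-s['position'])@T*1000
m=(abs(P[:,2]-.214)<.005)&(P[:,0]>.66)&(v<30)&(u>150)&(u<350)
t=Q[m]; print(m.sum(),t.min(0),t.max(0))
for r in range(0,26,3):
    k=(v==r)&m
    if k.sum()>5: print(r,u[k].min(),u[k].max(),Q[k,1].min().round(1),Q[k,1].max().round(1), Q[k,0].mean().round(1))
xs=np.arange(-24,25,4); f=[np.percentile(t[abs(t[:,1]-y)<2,0],2) for y in xs]; print(np.round(f,1), np.degrees(np.polyfit(xs,f,1)[0]))
```

```text
Traceback (most recent call last):
ValueError: zero-size array to reduction operation minimum which has no identity
```

Run:
```python
from plan import *
im,d,s=grab('wrist'); print(d[5:20:5,240:270:10])
m=vision.camera_model('wrist');K=np.array(m['camera_matrix']);Tc=np.array(m['T_tool_cam'])
R=s['tool_rot']@Tc[:3,:3]; o=s['tool_rot']@Tc[:3,3]+s['position']
def hz(uv,z):
    dr=R@np.array([(uv[0]-K[0,2])/K[0,0],(uv[1]-K[1,2])/K[1,1],1]); k=(z-o[2])/dr[2]; p=o+k*dr; return 1000*(s['tool_rot'].T@(p-s['position']))
for r in (2,5,8,10,12,13,14,16,18,20,22):
    row=im[r].astype(int); dk=(row[:,0]-row[:,2]<40)
    # run containing 253
    a=253
    while dk[a-1]: a-=1
    b=253
    while dk[b+1]: b+=1
    print(r,a,b,row[253], hz((a-.5,r),.214).round(1),hz((b+.5,r),.214).round(1))
cv2.imwrite('pics/c15.png',cv2.resize(im[0:110,180:330],None,fx=5,fy=5,interpolation=cv2.INTER_CUBIC)[:,:,::-1])
```

```text
[[0.2475894  0.24837236 0.24787048]
 [0.26213783 0.26399872 0.2637419 ]
 [0.28070557 0.2806567  0.28109172]]
2 203 303 [52 53 51] [110.5 -22.5   3.1] [110.5  19.3   3.2]
5 204 303 [56 55 55] [109.4 -22.2   3.1] [109.3  19.4   3.2]
8 204 303 [54 53 55] [108.2 -22.2   3.1] [108.2  19.4   3.2]
10 204 303 [53 51 52] [107.5 -22.3   3.1] [107.5  19.5   3.2]
12 204 303 [53 52 51] [106.7 -22.3   3.1] [106.7  19.5   3.2]
13 204 303 [53 51 53] [106.4 -22.3   3.1] [106.4  19.5   3.2]
14 204 303 [54 51 52] [106.  -22.4   3.1] [106.   19.5   3.2]
16 204 303 [52 52 55] [105.2 -22.4   3.1] [105.2  19.6   3.2]
18 204 303 [52 49 51] [104.5 -22.4   3.1] [104.5  19.6   3.2]
20 204 302 [55 53 54] [103.7 -22.5   3.1] [103.7  19.2   3.2]
22 205 302 [54 55 56] [103.  -22.1   3.1] [103.   19.2   3.2]
```

View pics/c15.png

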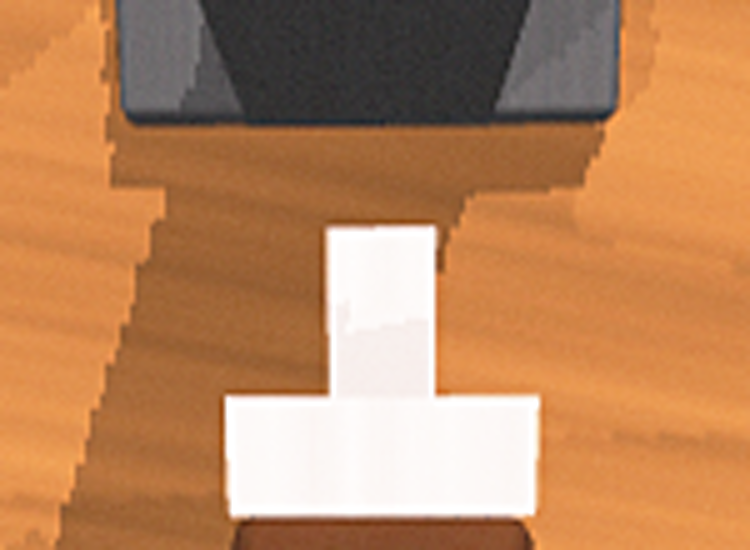

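Request:
{"api": "send_rows", "payload": {
  "targets": [
    [0.2,-0.03,0.6,0,0,-0.03,12],
    [0.4,-0.03,1.1,0.02,0,-0.03,12],
    [0.5,-0.03,1.22,0.02,0,-0.03,12],
    [0.5,-0.03,1.22,0.02,0,-0.03,12]
  ]
}}

```text
time_s: 16.73
position: [0.574, 0.0987, 0.1554]
tool_rot: [[0.983, 0.183, -0.001], [0.183, -0.983, 0.001], [-0.001, -0.001, -1.0]]
ft_force: [-0.4, 0.9, -1.6]
grip_width: 0.0205
```

Run:
```python
from plan import *
im,d,s=grab('wrist'); log(s);heelnow(s);print(s['tool_rot'].round(4))
cv2.imwrite('pics/c16.png',cv2.resize(im[0:110,180:330],None,fx=5,fy=5,interpolation=cv2.INTER_CUBIC)[:,:,::-1])
im2,_,_=grab('side'); cv2.imwrite('pics/si16.png',cv2.resize(im2[130:270,130:300],None,fx=4,fy=4,interpolation=cv2.INTER_CUBIC)[:,:,::-1])
```

```text
heel rel slot (mm): x -35.6 y 0.5 z 19.2
[[ 9.832e-01  1.825e-01 -8.000e-04]
 [ 1.825e-01 -9.832e-01  9.000e-04]
 [-7.000e-04 -1.000e-03 -1.000e+00]]
```

View pics/c16.png

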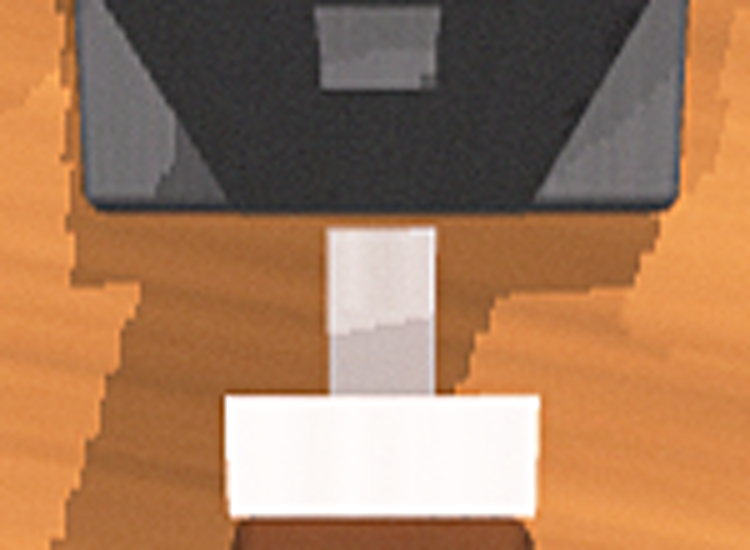

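View pics/si16.png

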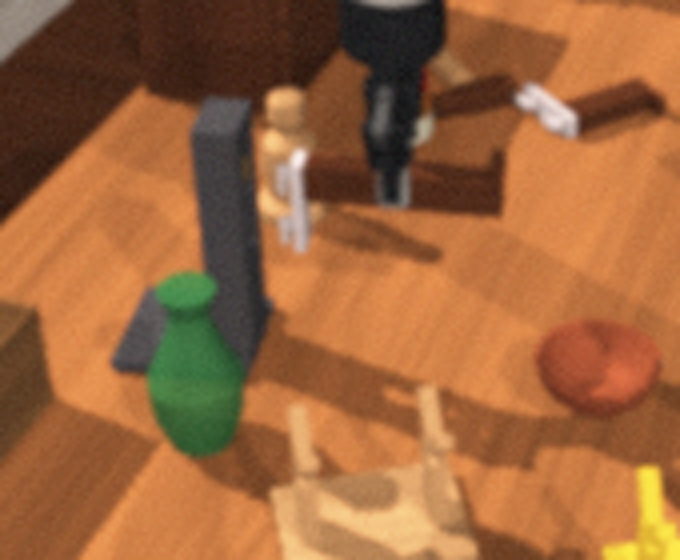

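Request:
{"api": "send_rows", "payload": {
  "targets": [
    [0.15,-0.01,0,0,0,0,12],
    [0.3,-0.01,0,0,0,0,12],
    [0.45,-0.01,0,0,0,0,12],
    [0.55,-0.01,0,0,0,0,12]
  ]
}}

```text
time_s: 17.32
position: [0.6011, 0.1044, 0.1544]
tool_rot: [[0.983, 0.183, -0.003], [0.183, -0.983, 0.001], [-0.002, -0.001, -1.0]]
ft_force: [-2.3, -0.5, -0.6]
grip_width: 0.0205
```

Run:
```python
from plan import *
s=status.observe();heelnow(s);print(s['ft_force'],s['tool_rot'].round(4)[2])
```

```text
heel rel slot (mm): x -7.9 y 1.3 z 18.1
[-2.31512332 -0.45653113 -0.57168437] [-0.0024 -0.0013 -1.    ]
```

Request:
{"api": "send_rows", "payload": {
  "targets": [
    [0.08,0.01,0,0,0,0,12],
    [0.14,0.01,0,0,0,0,12],
    [0.16,0.01,0,0,0,0,12]
  ]
}}

```text
time_s: 17.7
position: [0.6085, 0.1054, 0.1543]
tool_rot: [[0.983, 0.183, -0.003], [0.183, -0.983, 0.001], [-0.003, -0.002, -1.0]]
ft_force: [-2.5, 0.9, -0.2]
grip_width: 0.0205
```

Run:
```python
from plan import *
s=status.observe();heelnow(s);print(s['ft_force'],s['tool_rot'].round(4)[2])
im,d,s=grab('wrist')
cv2.imwrite('pics/c17.png',cv2.resize(im[0:110,180:330],None,fx=5,fy=5,interpolation=cv2.INTER_CUBIC)[:,:,::-1])
```

```text
heel rel slot (mm): x -0.4 y 0.9 z 18.0
[-2.52698285  0.91402131 -0.24514708] [-0.0026 -0.0016 -1.    ]
```

View pics/c17.png

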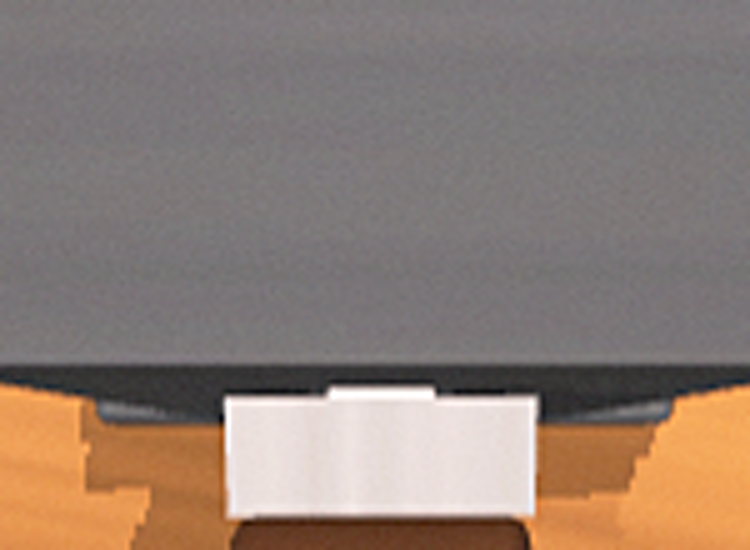

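The hook is in the slot and a sliver of about 2 mm remains. I'll push until the plate meets the front.

Request:
{"api": "send_rows", "payload": {
  "targets": [
    [0.03,0.01,-0.01,0,0,0,12],
    [0.05,0.01,-0.02,0,0,0,12],
    [0.05,0.01,-0.02,0,0,0,12]
  ]
}}

```text
time_s: 18.12
position: [0.609, 0.1054, 0.1547]
tool_rot: [[0.983, 0.183, -0.008], [0.183, -0.983, 0.001], [-0.008, -0.002, -1.0]]
ft_force: [-11.7, 0.3, -0.6]
grip_width: 0.0205
```

Run:
```python
from plan import *
s=status.observe();heelnow(s);print(s['ft_force'],s['tool_rot'].round(4)[2])
```

```text
heel rel slot (mm): x 0.1 y 0.8 z 18.0
[-11.71757911   0.28406698  -0.63838315] [-0.008  -0.0024 -1.    ]
```

Request:
{"api": "send_rows", "payload": {
  "targets": [
    [-0.03,0,0.06,0,0,0,12],
    [-0.03,0,0.12,0,0,0,12],
    [-0.03,0,0.18,0,0,0,12],
    [-0.03,0,0.24,0,0,0,12]
  ]
}}

```text
time_s: 18.62
position: [0.609, 0.1047, 0.1437]
tool_rot: [[0.983, 0.183, -0.003], [0.183, -0.983, 0.0], [-0.003, -0.001, -1.0]]
ft_force: [-6.8, -1.2, 2.9]
grip_width: 0.0211
```

Run:
```python
from plan import *
s=status.observe();heelnow(s);print(s['ft_force'],s['tool_rot'].round(4)[2])
```

```text
heel rel slot (mm): x -0.0 y 0.1 z 7.3
[-6.77800569 -1.21040986  2.87875401] [-0.0034 -0.001  -1.    ]
```

Request:
{"api": "send_rows", "payload": {
  "targets": [
    [-0.01,0,0.04,0,0,0,12],
    [-0.01,0,0.08,0,0,0,12],
    [-0.01,0,0.12,0,0,0,12],
    [-0.01,0,0.14,0,0,0,12]
  ]
}}

```text
time_s: 19.12
position: [0.609, 0.1048, 0.1366]
tool_rot: [[0.983, 0.183, -0.003], [0.183, -0.983, 0.001], [-0.003, -0.001, -1.0]]
ft_force: [-7.1, -1.6, 6.7]
grip_width: 0.0211
```

Run:
```python
from plan import *
s=status.observe();heelnow(s);print(s['ft_force'],s['tool_rot'].round(4)[2])
```

```text
heel rel slot (mm): x -0.1 y 0.2 z 0.3
[-7.13955067 -1.6140852   6.71400782] [-0.0025 -0.0012 -1.    ]
```

Request:
{"api": "send_rows", "payload": {
  "targets": [
    [-0.01,0,0.03,0,0,0,12],
    [-0.01,0,0.05,0,0,0,12],
    [-0.01,0,0.06,0,0,0,12]
  ]
}}

```text
time_s: 19.5
position: [0.6085, 0.1047, 0.1359]
tool_rot: [[0.983, 0.183, -0.0], [0.183, -0.983, 0.0], [-0.0, -0.001, -1.0]]
ft_force: [-13.6, -2.3, 18.8]
grip_width: 0.0204
```

Run:
```python
from plan import *
s=status.observe();heelnow(s);print(s['ft_force'],s['tool_rot'].round(4)[2])
```

```text
heel rel slot (mm): x -0.5 y 0.2 z -0.3
[-13.60837682  -2.26875284  18.79634811] [-3.e-04 -5.e-04 -1.e+00]
```

Request:
{"api": "send_rows", "payload": {
  "targets": [
    [-0.02,0,0.02,0,0,0,12],
    [-0.02,0,0.02,0,0,0,12],
    [-0.03,0,-0.05,0,0,0,12],
    [-0.03,0,-0.06,0,0,0,12]
  ]
}}

```text
time_s: 20.0
position: [0.6078, 0.1046, 0.1366]
tool_rot: [[0.983, 0.183, -0.001], [0.183, -0.983, 0.001], [-0.0, -0.001, -1.0]]
ft_force: [0.3, 0.4, -0.7]
grip_width: 0.0206
```

Run:
```python
from plan import *
s=status.observe();heelnow(s);print(s['ft_force'],s['tool_rot'].round(4)[2])
im,d,s=grab('wrist','w18')
im2,_,_=grab('side'); cv2.imwrite('pics/si18.png',cv2.resize(im2[130:270,130:300],None,fx=4,fy=4,interpolation=cv2.INTER_CUBIC)[:,:,::-1])
```

```text
heel rel slot (mm): x -1.3 y 0.2 z 0.5
[ 0.3419661   0.43924038 -0.74193912] [-4.0e-04 -1.2e-03 -1.0e+00]
```

View pics/si18.png

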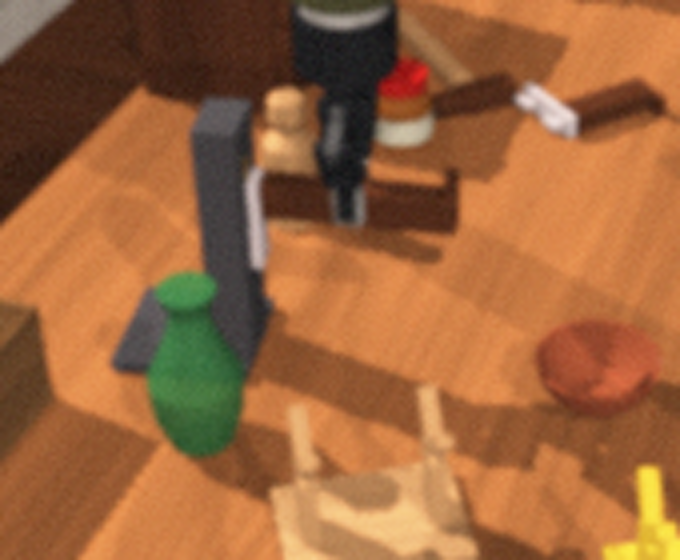

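Request:
{"api": "send_rows", "payload": {
  "targets": [
    [0,0,0.01,0,0,0,24],
    [0,0,0.01,0,0,0,32],
    [0,0,0.01,0,0,0,44],
    [0,0,0.01,0,0,0,44]
  ]
}}

```text
time_s: 20.6
position: [0.6073, 0.1046, 0.1359]
tool_rot: [[0.983, 0.183, -0.002], [0.183, -0.983, 0.001], [-0.002, -0.001, -1.0]]
ft_force: [-0.6, -0.3, -0.6]
grip_width: 0.0442
```

Request:
{"api": "send_rows", "payload": {
  "targets": [
    [0,0,-0.3,0,0,0,44],
    [-0.1,0,-1.0,0,0,0,44],
    [-0.6,0,-2.0,0,0,0,44],
    [-1.2,0,-3.0,0,1.0,0,44],
    [-1.8,0,-3.2,0,2.0,0,44]
  ]
}}

```text
time_s: 21.22
position: [0.5195, 0.0878, 0.3009]
tool_rot: [[0.942, 0.183, 0.281], [0.176, -0.983, 0.051], [0.286, 0.001, -0.958]]
ft_force: [0.8, -1.4, 0.7]
grip_width: 0.0442
```

Request:
{"api": "send_rows", "payload": {
  "targets": [
    [-0.5,0.5,-0.3,0,1.2,0,44],
    [-1.0,1.0,-0.6,0,2.4,0,44],
    [-1.0,1.4,-0.6,0,3.2,0,44],
    [-1.0,1.4,-0.6,0,3.2,0,44]
  ]
}}

```text
time_s: 21.72
position: [0.4756, 0.0077, 0.3118]
tool_rot: [[0.736, 0.18, 0.652], [0.134, -0.984, 0.12], [0.663, -0.001, -0.748]]
ft_force: [0.7, -0.8, -0.5]
grip_width: 0.044
```

Run:
```python
from plan import *
im,d,s=grab('wrist','w19');print(s['position'],s['ft_force'])
P,u,v=pts('wrist',d,s);np.savez('s19.npz',im=im,d=d,P=P,u=u,v=v,R=s['tool_rot'],p=s['position'])
im2,_,_=grab('side'); cv2.imwrite('pics/si19.png',cv2.resize(im2[130:270,130:300],None,fx=4,fy=4,interpolation=cv2.INTER_CUBIC)[:,:,::-1])
```

```text
[0.4756471  0.00772776 0.31180801] [ 0.67185077 -0.78058583 -0.5401292 ]
```

View pics/w19.png

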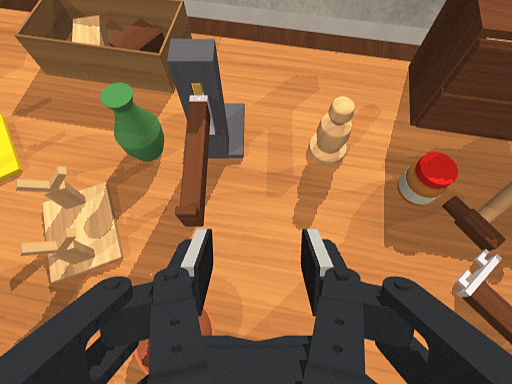

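View pics/si19.png

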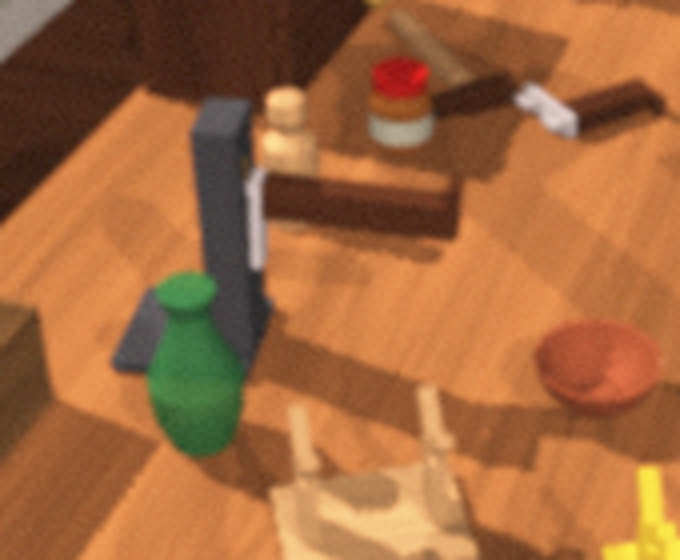

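Run:
```python
from plan import *
z=np.load('s19.npz'); im,d,P,u,v=[z[k] for k in ('im','d','P','u','v')]
cv2.imwrite('pics/c19.png',cv2.resize(im[30:140,150:260],None,fx=5,fy=5,interpolation=cv2.INTER_CUBIC)[:,:,::-1])
I=im[v,u].astype(int)
D=P-S; yh2=np.array([-uu[1],uu[0],0]); L=np.c_[D@uu,D@yh2,D[:,2]]*1000
b=(L[:,0]>-155)&(L[:,0]<-12)&(abs(L[:,1])<14)&(abs(L[:,2]-17)<7)
Q=L[b]
for _ in range(3):
    A=np.c_[Q[:,0],Q[:,1],np.ones(len(Q))]; co=np.linalg.lstsq(A,Q[:,2],rcond=None)[0]; r=Q[:,2]-A@co; Q=Q[abs(r)<1.5]
print(len(Q),'slopes deg',np.degrees(co[:2]),'top z at x=0',co[2], 'expected 17')
xs=[];c=[]
for q in range(-140,-15,8):
    k=(Q[:,0]>=q)&(Q[:,0]<q+8)
    if k.sum()>20: xs.append(q+4);c.append(np.percentile(Q[k,1],[2,98]))
print(np.c_[xs,c].round(1).tolist(),'yaw deg',np.degrees(np.polyfit(xs,np.mean(c,1),1)[0]))
pl=(I.min(1)>140)&(u>180)&(u<215)&(v>90)&(v<108); print('plate',np.percentile(L[pl],[3,97],axis=0).round(1))
br=(I[:,0]-I[:,2]>60)&(u>188)&(u<206)&(v>78)&(v<96)&(L[:,2]>10); print('brass',br.sum(),u[br].min(),u[br].max(),v[br].min(),v[br].max()); print(np.percentile(L[br],[5,50,95],axis=0).round(1))
fr=(I.max(1)-I.min(1)<25)&(I.max(1)<90)&(abs(L[:,1])<25)&(abs(L[:,0])<8)&(L[:,2]>20)&(L[:,2]<60); print('front',np.median(L[fr],0))
for y in range(78,97,2): 
    k=br&(v==y)
    if k.sum(): print(y,L[k].mean(0).round(1))
```

```text
1898 slopes deg [2.5421809  0.26011442] top z at x=0 17.76640219389193 expected 17
[[-136.0, -10.4, 9.8], [-128.0, -10.2, 10.3], [-120.0, -10.5, 10.0], [-112.0, -10.3, 10.0], [-104.0, -10.6, 10.4], [-96.0, -10.2, 10.1], [-88.0, -9.8, 10.6], [-80.0, -10.3, 9.9], [-72.0, -9.9, 10.0], [-64.0, -10.4, 10.4], [-56.0, -10.0, 10.1], [-48.0, -9.8, 10.3], [-40.0, -10.4, 9.8], [-32.0, -10.8, 10.6], [-24.0, -10.4, 10.0], [-16.0, -10.1, 10.4]] yaw deg 0.06365035588354187
plate [[-11.3  -9.8  10.4]
 [  1.4  11.   18.6]]
brass 107 191 202 83 94
[[-0.3 -3.8 15.8]
 [ 0.7  0.4 25. ]
 [ 2.1  5.5 35.2]]
front [ 0.19206191 -0.54372026 43.32782149]
84 [ 1.1  0.6 32.7]
86 [ 1.3  0.1 29. ]
88 [ 0.8  0.5 26.2]
90 [ 1.3  0.  22.1]
92 [ 0.8  0.5 19.1]
94 [ 0.9  0.5 15.4]
```

View pics/c19.png

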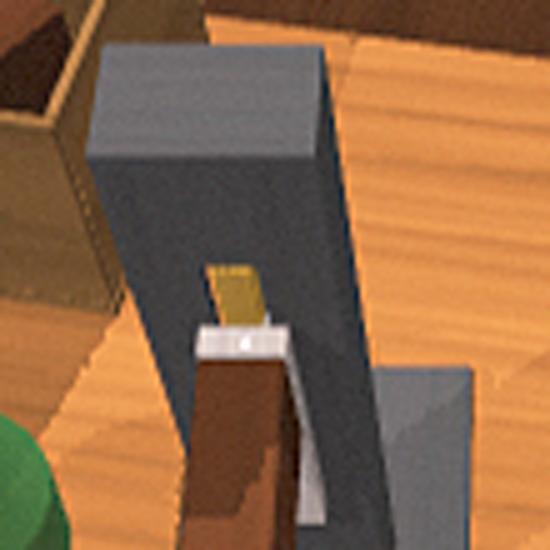

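```bash
python3 - <<'E'
from plan import *
z=np.load('s13.npz'); im,d,P,u,v=[z[k] for k in ('im','d','P','u','v')]; I=im[v,u].astype(int)
D=P-S; L=np.c_[D@uu,D@np.array([-uu[1],uu[0],0]),D[:,2]]*1000
br=(I[:,0]-I[:,2]>60)&(u>190)&(u<208)&(v>82)&(v<102); print('baseline brass x',np.median(L[br],0))
fr=(I.max(1)-I.min(1)<25)&(abs(L[:,1])<25)&(abs(L[:,0])<8)&(L[:,2]>40)&(L[:,2]<60); print('front',np.median(L[fr],0))
E
python3 - <<'E'
from h import *
im,d,s=grab('top','top_end'); d0=np.load('s0.npz')['d']
for l in ('short_arm','vase','bowl','jar','carton','figure','mallet','book'):
    r=vision.masks_of('top',l)
    if r:
        P,_,_=pts('top',d,None,np.array(r[0]['pixels'])); print(l,round(r[0]['p'],2),np.median(P,0).round(3))
E
```

```text
baseline brass x [ 1.08234748  2.34584786 20.67950346]
front [ 0.14810716  0.23331296 50.41075724]
short_arm 0.66 [ 0.516 -0.312  0.021]
vase 0.69 [0.67  0.228 0.089]
bowl 0.59 [0.411 0.105 0.017]
jar 0.79 [ 0.68  -0.208  0.073]
carton 0.84 [ 0.369 -0.221  0.049]
figure 0.63 [ 0.723 -0.061  0.075]
mallet 0.71 [ 0.671 -0.33   0.023]
book 0.92 [0.367 0.481 0.029]
```

View pics/top_end.png

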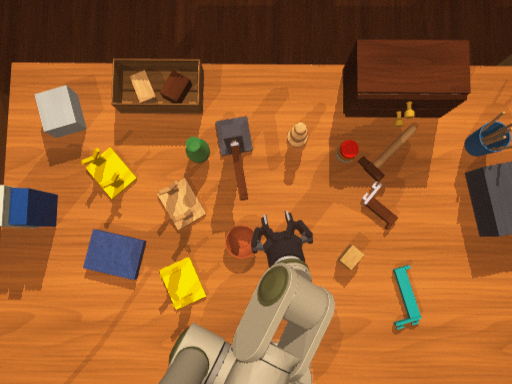

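The catch reads flush, the same as before insertion. Nothing else has moved, and the gripper at (283,240) is clear, so I'm handing in.

```bash
python3 -c "
from rig import env,status
print(status.observe()['time_s']); print(env.close_job())"
```

```text
22.275
the job is handed in; nothing more can be done
None
```

The long arm is hanging on the upright by both hooks with its tip up, and I handed the job in at 22.3 s. On the way I laid it cornerwise in the rest, let go and took it again from the other side; the measured rest pose was within about 1 mm and 1° of plan.

| Last check | Measured | Limit |
|---|---|---|
| Heel height above slot bottom | about 0.5–0.8 mm | -2.5 to 3 mm |
| Heel offset sideways | about 0.2 mm | 5 mm |
| Heel offset from the front face | about -1.3 mm (read before letting go) | -4 to 3 mm |
| Level | 2.5° (0.044 rad), tip end lower | 0.09 rad |
| Square to the upright | 0.1° | 0.1 rad (about 5.7°) |
| Catch | flush with the front, same reading as before insertion | under 2 mm |

- **Other things on the bench:** the short arm, vase, bowl, carton, figure and mallet are within about 5 mm of where they started. I took no starting measurement of the jar and book, but they look unmoved in the pictures.
- **Disagreements:** two estimates of the sideways position of the slot differed by about 1 mm. A close view of the lower slot settled it before the hooks went in. No check failed.
- **Release:** the gripper is open and clear of everything, and the force reading is at its no-contact level.

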